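# Empty the ratchet-held tipping pot of bushings

### The arm

A 6-joint arm with a two-finger parallel gripper is mounted at the origin on the work surface. World frame = base frame: x ahead of the robot, y to its left, z up, the work surface at z = 0. Lengths are in mm, angles in rad, forces in N, time in s.
With the tool pointing down it reaches from about 350 to 975 mm from the base axis. Payload 7.1 kg.
Tool frame: the origin (TCP) lies between the finger pads; the fingertips stand 19 mm ahead of it and the grasp point (between the pads) is the TCP (ctrl.tcp_to_tips is the distance from the TCP to the fingertips, in mm); z points along the fingers, y is the line along which they close (so a half turn about z gives the same grasp; the last joint's range is limited). The gripper opens to 88 mm and grips with 3 to 60 N. Pads are 20 mm wide; open, the fingers measure 115 mm over their backs; the gripper's body (75 mm by 178 mm) begins 61 mm behind the grasp point.
Start: joints at [-1.159, 0.423, 1.63, -0, 1.089, -0.019], TCP at [261.013, -567.87, 208.775] pointing down, gripper open.
Joint ranges: [-3, 3], [-0.9, 2.11], [0.09, 2.58], [-1.31, 4.45], [0.11, 2.69], [-2.54, 2.54]. Speed limits (rad/s): [2.39, 2.39, 3.01, 3.14, 3.14, 3.14].

### API

Orientations are given as a rotation vector (axis times angle).
In Python, from workcell import status, optics, ctrl gives the robot as it stands. The module is installed in compiled form; this text tells all that it offers.
- The arm moves only by the shell command python3 -m inch 'ROWS'. ROWS is JSON, a list that holds one entry, the list of rows, each a list of 7 numbers: the shift along the tool's x, y, z in mm, then the turn, a rotation vector about the tool's x, y, z in rad, then the opening in per cent of the stroke, from 0 (shut) to 100 (fully open). A call has 1 to 20 rows; each row is the pose to reach, as a shift and turn from the pose commanded when the call began, along the tool's axes at that moment; what a row does not reach only later rows make up. A row lasts 1/10 s, in which the tool goes at most 50 mm and 8.59 degrees, less where a joint would pass 70% of its speed; a pose out of reach is approached as far as the arm can. A call with a gripper value outside its range is refused whole. The fingers move at their own pace and stop on an object; the grip force is fixed at half the most. Time passes only in rows, so rows that repeat a pose let the fingers close. It gives the time, the measured TCP pose, the force, the opening and the grip force at its end, in the units of the state.
- status.get_obs(): the state, without advancing time (a new reading comes with each control period).
- optics.get_image(name): name is "scene" or "top" or "wrist"; returns a dict with "frame" (384x512x3 uint8, red, green, blue), "fx", "fy", "cx", "cy" (pixels), "rvec" (rotation vector, rad) and "tvec" (3), from world to camera coordinates, as OpenCV has them; the wrist camera has in their place "hand_eye" (4x4, takes a point from camera to tool coordinates, whose origin is the TCP and whose axes are the flange's). Camera axes: x right, y down, z forward; pixel columns grow to the right and rows downward; lengths in mm; the calibration is good to about 2 mm. A picture is of the moment at which its call begins: read the wrist's pose just before it. There is no depth.
- ctrl.close_job(): hands the job in; it is judged then, once.
The state is a dict: "t": time; "qpos": joint angles; "qvel": joint speeds; "joint_torque": joint torques, N m; "ee_pos": TCP position; "orientation": TCP orientation; "ft_force": force on the tool from outside, world axes, zero at the start; "moment": the same for the moment, N m; "width": finger opening in mm; "grasp_force": force on a finger pad.
Only numpy, scipy, OpenCV 4.12 (cv2) and the standard library are available. Lean on these libraries where they do the work, as an engineer would, in place of code of your own. Each camera call takes 0.05 s, during which the arm holds its last target. There are 200 camera calls.

### The job

Empty the bronze tipping pot: first lift the dented dewar cap off it and lay it on a clear spot of the bench, then lift the yellow pawl over clear of the ratchet and turn the crank back to tip the pot until every bushing has slid out, then stand the pot fully upright again and drop the pawl back into the ratchet. Put each bushing down in a nest of its own on the nest board, lying or standing, and leave the bronze bonnet, the steel flange ring and the poppet stem where they are.

Things in the scene. Friction and masses are not known exactly. Their poses are not given: they have to be found in the camera images.
- stand: Green tipping stand, fixed. Origin at bench level under the middle of its axle; x points away from the robot at yaw 0, the axle runs along y, the pot pours towards -x into the pan. Posts carry the axle at y = +-87 mm (208 mm high); over the +y post a bracket (y 81 to 93, x -75 to -20 mm, 260 mm high) carries the pawl.
- pan (a point): Middle of the catch pan's floor, 10 mm above the bench, axes as the stand's. Floor 109 mm along x by 234 mm along y; rims only 10 mm high at its front (-x) and sides. Behind it a slick 28 degree steel chute, 150 mm wide, rises from the floor's back edge away under the pot, to 100 mm height 165 mm farther back.
- axle (a point): Middle of the pot's axle, 190 mm above the bench; its axes are those of the stand.
- pot (a joint): Turn of the pot with its ratchet wheel and crank, one piece, about the axle (rad): 0 upright at its stop, growing as the mouth goes over towards the pan, stop at 2.3. Friction holds it where left (about 0.4 N m, under 15 N at the crank). Bushings slide out at about 2.1. With the pawl down it can turn only towards upright; tipping is blocked within about 0.05 rad.
- pot_mouth (a point): Centre of the mouth of the bronze pot, turning with it (z out of the mouth). Open round shell, outside diameter 120 mm at the bottom and 136 mm at the mouth, 100 mm high, wall 5 mm. Upright, this point is 40 mm behind (+x) and 25 mm above the axle.
- crank_grip (a point): Where to hold the red crank handle: level round bar 14 mm thick, parallel to the axle beyond the -y post, 80 mm from the axle, pointing to -y; 35 mm from the crank arm, 22 mm from the free end. With the pot upright the crank leans 20 degrees back (+x) of straight up; it swings over the top towards -x by pot, to 22 degrees below level at 2.3.
- pawl (a joint): Angle of the yellow pawl (rad): 0 with its nose down in the ratchet wheel, growing as it is lifted; past about 1.6 it falls over its pivot by itself to a stop at 1.95 and stays there, clear of the wheel. Below that it falls shut again. Lifting takes about 1 N.
- pawl_grip (a point): Where to hold the yellow pawl's finger bar: level, round, 12 mm thick, parallel to the axle, pointing to the stand's +y; 26 mm from the pawl's side, 22 mm from the free end. It moves in an upright plane about pawl_pivot, 68.5 mm from it: with the pawl down it is 68 mm behind (+x) and 8 mm above the pivot, and swings up and over towards -x.
- pawl_pivot (a point): Point on the pawl's pivot line (parallel to the axle), in the plane in which pawl_grip moves; axes as the stand's.
- board: Nest board, fixed: dark plate 160 x 176 mm with white lands, 18 mm high, with four pockets (nests) 44 mm along its x and 70 mm along its y, 10 mm deep, in two rows of two. Origin at bench level under its middle.
- nest0 (a point): Middle of nest 0's floor, 8 mm above the bench (board x -40 mm, y -43.5 mm).
- nest1 (a point): Middle of nest 1's floor, 8 mm above the bench (board x 40 mm, y -43.5 mm).
- nest2 (a point): Middle of nest 2's floor, 8 mm above the bench (board x -40 mm, y 43.5 mm).
- nest3 (a point): Middle of nest 3's floor, 8 mm above the bench (board x 40 mm, y 43.5 mm).
- bushing0: Brown phenolic bushing, a square block 30 x 30 x 60 mm with copper-ringed bores in its ends, 80 g; origin at its middle, z along its length. Two to four of the four are there; they start standing on end in the pot (floor 121 mm above the bench).
- bushing1: Brown phenolic bushing, a square block 30 x 30 x 60 mm with copper-ringed bores in its ends, 80 g; origin at its middle, z along its length. Two to four of the four are there; they start standing on end in the pot (floor 121 mm above the bench).
- bushing2: Brown phenolic bushing, a square block 30 x 30 x 60 mm with copper-ringed bores in its ends, 80 g; origin at its middle, z along its length. Two to four of the four are there; they start standing on end in the pot (floor 121 mm above the bench).
- bushing3: Brown phenolic bushing, a square block 30 x 30 x 60 mm with copper-ringed bores in its ends, 80 g; origin at its middle, z along its length. Two to four of the four are there; they start standing on end in the pot (floor 121 mm above the bench).
- bonnet: Bronze valve bonnet, flange 90 mm across, 75 mm high; origin under its middle. A bystander.
- flange: Steel flange ring, 92 mm across and 22 mm high; origin under its middle. A bystander.
- dewar_cap: Dented aluminium dewar cap lying loose on the pot as its lid: plate 146 mm across, 5 mm thick, origin at the middle of the plate's underside. A plug 112 mm across reaches 10 mm down into the mouth; a black upright knob 28 mm thick rises from 5 to 41 mm above the origin. 250 g.
- stem: Stainless poppet stem, 134 mm long and 25 mm thick, lying along its x; origin under its middle. A bystander.
Mind the look-alikes: they are no part of the job. Of the things like the dewar_cap, leave any that is blue or green; of the rest the larger one is meant.

How it is judged (in metres and radians):
On the way, in this order (a step that is already met when the one before it is completed fails the run):
1. the dewar cap is off the pot, down at bench level beside the stand (height (world z) of dewar_cap below 0.06 m and horizontal distance between dewar_cap and pan above 0.14 m and horizontal distance between dewar_cap and board above 0.14 m and horizontal distance between dewar_cap and stand above 0.14 m), for 0.2 s.
2. the pawl is thrown over clear of the ratchet while the pot is still upright (value of joint pawl above 1.5 rad and value of joint pot below 0.15 rad), for 0.2 s.
3. the pot is tipped well over and every bushing is out of it (value of joint pot above 1.6 rad and height (world z) of each of bushing0, bushing1, bushing2, bushing3 below 0.11 m and distance between each of bushing0, bushing1, bushing2, bushing3 and axle above 0.085 m), for 0.2 s.
4. the pot is upright again with the pawl down in the ratchet (value of joint pot below 0.08 rad and value of joint pawl below 0.12 rad), for 0.2 s.
At the end, for the whole second after the job is handed in: The cap lies still on the bench, its middle over 140 mm from those of the pan, stand and board; the pot is upright (0.08 rad), the pawl down (0.12 rad); every bushing present rests flat on the floor of a nest of its own, lying or on end, within 25 mm of its middle (all of step 1 and all of step 4 and (horizontal distance between bushing0 and nest0 below 0.025 m or horizontal distance between bushing0 and nest1 below 0.025 m or horizontal distance between bushing0 and nest2 below 0.025 m or horizontal distance between bushing0 and nest3 below 0.025 m) and (height (world z) of bushing0 below 0.028 m or (height (world z) of bushing0 between 0.034 and 0.043 m and (angle between bushing0's own z axis and vertical below 0.2 rad or angle between bushing0's own z axis and vertical above 2.94 rad))) and linear speed of each of bushing0, bushing1, bushing2, bushing3, dewar_cap below 0.03 m/s and (horizontal distance between bushing1 and nest0 below 0.025 m or horizontal distance between bushing1 and nest1 below 0.025 m or horizontal distance between bushing1 and nest2 below 0.025 m or horizontal distance between bushing1 and nest3 below 0.025 m) and (height (world z) of bushing1 below 0.028 m or (height (world z) of bushing1 between 0.034 and 0.043 m and (angle between bushing1's own z axis and vertical below 0.2 rad or angle between bushing1's own z axis and vertical above 2.94 rad))) and (horizontal distance between bushing2 and nest0 below 0.025 m or horizontal distance between bushing2 and nest1 below 0.025 m or horizontal distance between bushing2 and nest2 below 0.025 m or horizontal distance between bushing2 and nest3 below 0.025 m) and (height (world z) of bushing2 below 0.028 m or (height (world z) of bushing2 between 0.034 and 0.043 m and (angle between bushing2's own z axis and vertical below 0.2 rad or angle between bushing2's own z axis and vertical above 2.94 rad))) and (horizontal distance between bushing3 and nest0 below 0.025 m or horizontal distance between bushing3 and nest1 below 0.025 m or horizontal distance between bushing3 and nest2 below 0.025 m or horizontal distance between bushing3 and nest3 below 0.025 m) and (height (world z) of bushing3 below 0.028 m or (height (world z) of bushing3 between 0.034 and 0.043 m and (angle between bushing3's own z axis and vertical below 0.2 rad or angle between bushing3's own z axis and vertical above 2.94 rad))) and horizontal distance between each of bushing1, bushing2, bushing3 and bushing0 above 0.04 m and horizontal distance between each of bushing2, bushing3 and bushing1 above 0.04 m and horizontal distance between bushing3 and bushing2 above 0.04 m); the robot touches nothing.
It fails at once if the bronze valve bonnet is moved more than 30 mm (distance of bonnet from where it was at the start of the episode above 0.03 m).
It fails at once if the steel flange ring is moved more than 30 mm (distance of flange from where it was at the start of the episode above 0.03 m).
It fails at once if the poppet stem is moved more than 30 mm (distance of stem from where it was at the start of the episode above 0.03 m).
Of bushing0, bushing1, bushing2, bushing3 only 2 to 4 are there at a start; the rules pass over those that are not, and their reading is None.
At some moment in a run one of bushing0, bushing1, bushing2, bushing3 may be knocked a few centimetres aside while the robot is not near it.
Once in a run the grip may slacken for a moment while it holds something.
It also fails if it takes over 210 s, if anything falls off the work surface, if the arm or the gripper's body presses on something with over 40 N, if the wrist force passes 120 N, or if a joint passes its speed limit or range.

## Working session

There is one attempt and no reset: what is moved stays moved. The work goes in short steps, Python scripts to look and compute and a shell command to move; the robot and the scene stay as the last step left them, time stands still between calls to the robot, and variables do not carry over. Pictures are saved under pics/ and viewed, at most 14 in all, crops included, and the job is handed in when it is done.

```bash
mkdir -p pics; cat > h.py <<'E'
import numpy as np, cv2
from scipy.spatial.transform import Rotation as R
from workcell import status, optics, ctrl
def cam(n):
    o=status.get_obs(); d=optics.get_image(n)
    K=np.array([[d['fx'],0,d['cx']],[0,d['fy'],d['cy']],[0,0,1]])
    if n=='wrist':
        T=np.eye(4);T[:3,:3]=R.from_rotvec(o['orientation']).as_matrix();T[:3,3]=o['ee_pos']
        M=T@np.array(d['hand_eye']); Rw=M[:3,:3].T; t=-Rw@M[:3,3]
    else:
        Rw=R.from_rotvec(np.ravel(d['rvec'])).as_matrix(); t=np.ravel(d['tvec'])
    return d['frame'],K,Rw,t
def save(fr,p): cv2.imwrite('pics/'+p,cv2.cvtColor(fr,cv2.COLOR_RGB2BGR))
def ray(c,u,v):
    _,K,Rw,t=c; return -Rw.T@t, Rw.T@np.linalg.solve(K,[u,v,1.])
def onz(c,u,v,z):
    o,d=ray(c,u,v); return o+d*(z-o[2])/d[2]
def tri(c1,p1,c2,p2):
    o1,d1=ray(c1,*p1);o2,d2=ray(c2,*p2)
    s=np.linalg.lstsq(np.c_[d1,-d2],o2-o1,rcond=None)[0]
    a=o1+d1*s[0];b=o2+d2*s[1]; return (a+b)/2,np.linalg.norm(a-b)
def proj(c,P):
    _,K,Rw,t=c; q=K@(Rw@np.asarray(P,float)+t); return q[:2]/q[2]
def move(P,rv=None):
    """tool-axis shift (mm) and turn from the present pose to world P, rotation vec rv"""
    o=status.get_obs(); A=R.from_rotvec(o['orientation'])
    s=A.inv().apply(np.asarray(P)-o['ee_pos'])
    r=np.zeros(3) if rv is None else (A.inv()*R.from_rotvec(rv)).as_rotvec()
    return s.round(1),r.round(3)
E
python3 - <<'E'
from h import *
import pickle
o=status.get_obs(); print(o); print(R.from_rotvec(o['orientation']).as_matrix().round(3))
C={}
for n in('scene','top'):
    C[n]=cam(n); save(cv2.resize(C[n][0],(800,600),interpolation=cv2.INTER_CUBIC),n+'0.png'); print(n,-C[n][2].T@C[n][3],C[n][2].round(2).tolist())
pickle.dump(C,open('C0.pkl','wb'))
E
```

```text
{'t': 0.0, 'qpos': array([-1.15900530e+00,  4.23841563e-01,  1.63067827e+00, -4.80468149e-06,
        1.08858991e+00, -1.89834536e-02]), 'qvel': array([-0.00041544, -0.00132416, -0.00202439,  0.00088523, -0.00087522,
        0.00082505]), 'joint_torque': array([ 2.05949964e-04, -5.44625652e+01, -2.73658794e+01,  6.42834837e-02,
        2.29218788e-02, -1.63482678e-04]), 'ee_pos': array([ 260.7872573 , -567.36418402,  208.00586964]), 'orientation': array([-3.06754857e+00, -6.71124785e-01,  4.71366089e-04]), 'ft_force': array([0.14904158, 0.21423118, 0.59707109]), 'moment': array([-0.02227996, -0.01353819, -0.00197839]), 'grasp_force': 0.0, 'width': 87.88314352680136}
[[ 0.909  0.418 -0.001]
 [ 0.418 -0.909  0.001]
 [ 0.    -0.002 -1.   ]]
scene [1303.10620889 -597.92729735 1148.48309032] [[0.63, 0.77, 0.0], [0.56, -0.45, -0.69], [-0.54, 0.44, -0.72]]
top [ 405.49690339    5.61539142 1444.45997379] [[0.02, -1.0, 0.02], [-0.99, -0.02, -0.11], [0.11, -0.02, -0.99]]
```

View pics/scene0.png

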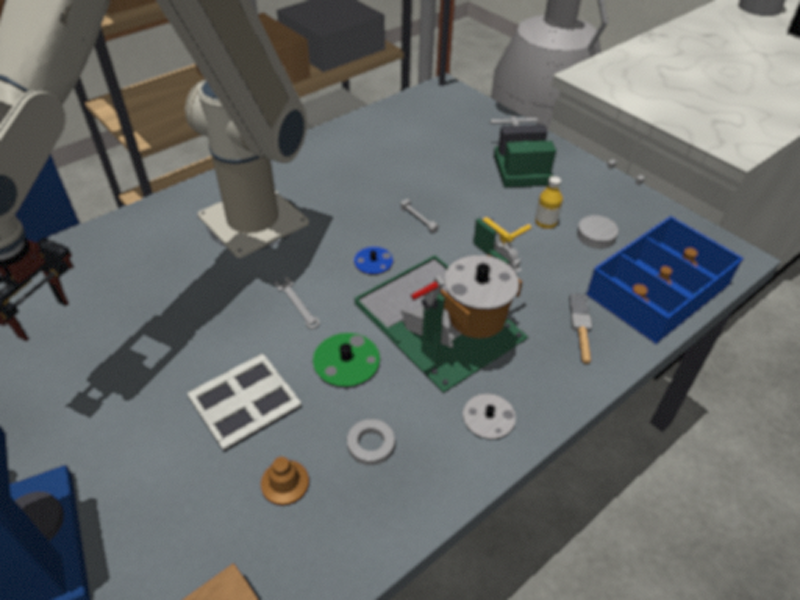

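View pics/top0.png

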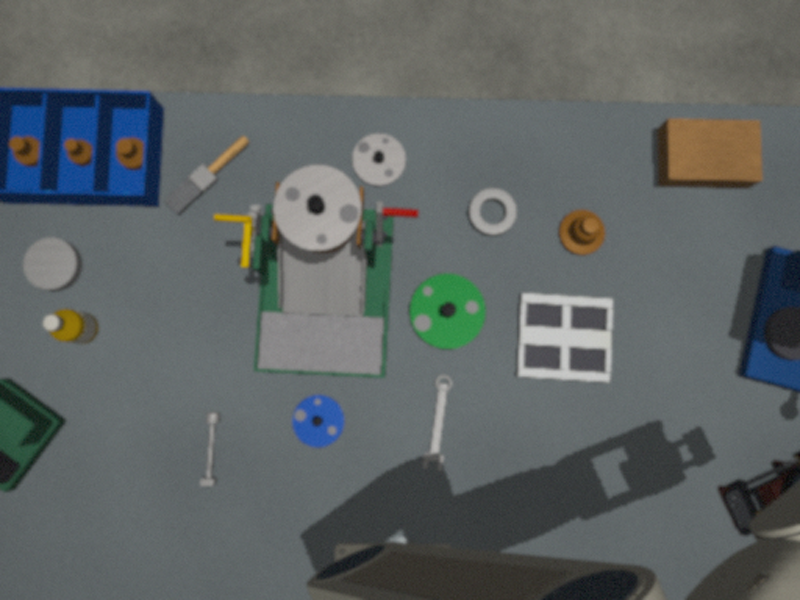

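The scene shows four caps, in top0.png pixels: silver on the pot (317,205), small silver (379,158), green (448,311), blue (318,421). The one meant is the silver lid on the pot: it is neither blue nor green, and it is larger than the small silver one. Also in top0.png: board (565,337), ring (493,212), bonnet (582,232), crank (400,212), pawl bar (232,217). I'll measure these and confirm the cap in a crop.

```bash
python3 - <<'E'
from h import *
import pickle
C=pickle.load(open('C0.pkl','rb')); T=C['top'];S=C['scene']
k=1/1.5625
hsv={n:cv2.cvtColor(C[n][0],cv2.COLOR_RGB2HSV) for n in C}
def comps(n,lo,hi,mn=15):
    m=cv2.inRange(hsv[n],lo,hi); N,_,st,ce=cv2.connectedComponentsWithStats(m)
    return m,[(st[i].tolist(),ce[i].round(1).tolist()) for i in range(1,N) if st[i][4]>=mn]
def near(n,m,box):
    x0,y0,x1,y1=[int(v*k) for v in box]; z=np.zeros_like(m); z[y0:y1,x0:x1]=m[y0:y1,x0:x1]
    return z
# red crank
for n,b in(('top',(380,195,430,225)),('scene',(400,270,450,310))):
    m=near(n,cv2.inRange(hsv[n],(0,140,90),(6,255,255))|cv2.inRange(hsv[n],(172,140,90),(180,255,255)),b)
    p=np.argwhere(m)[:,::-1]; print(n,'red',len(p),p.min(0),p.max(0),cv2.minAreaRect(p.astype(np.float32)))
for n,b in(('top',(205,205,262,275)),('scene',(475,205,540,245))):
    m=near(n,cv2.inRange(hsv[n],(18,130,90),(34,255,255)),b)
    p=np.argwhere(m)[:,::-1]; print(n,'yel',len(p),p.min(0),p.max(0))
def dark(n,b):
    g=hsv[n][...,2]; m=near(n,(g<60).astype(np.uint8)*255,b);p=np.argwhere(m)[:,::-1];return p.mean(0),len(p),p.min(0),p.max(0)
kt=dark('top',(300,190,335,220)); ks=dark('scene',(470,257,497,287)); print('knob',kt,ks,tri(T,kt[0],S,ks[0]))
# board
g=hsv['top']; m=near('top',cv2.inRange(g,(0,0,175),(180,50,255)),(505,280,630,395))
r=cv2.minAreaRect(np.argwhere(m)[:,::-1].astype(np.float32)); print('board',r); print([onz(T,u,v,18).round(1).tolist() for u,v in cv2.boxPoints(r)], onz(T,*r[0],18))
# plate ellipse
m=near('top',cv2.inRange(g,(0,0,130),(180,40,255)),(260,155,372,252))
cs=max(cv2.findContours(m,0,1)[0],key=cv2.contourArea); print('plate',cv2.minEnclosingCircle(cs))
for u,v in((260,311),(384,318),(382,375),(258,370)): print('pan',onz(T,u*k,v*k,10).round(1))
for nm,z,u,v in(('ring',22,493,212),('bonnet',5,582,232),('small',5,379,158),('green',5,448,311),('blue',5,318,421),('spanner',5,210,450),('disc',15,50,264),('bluebox',5,150,205)): print(nm,onz(T,u*k,v*k,z).round(0))
a=T[0][100:250,120:290];b=S[0][120:260,220:350]
save(np.hstack([cv2.resize(a,(420,370),interpolation=2),cv2.resize(b,(344,370),interpolation=2)]),'crop1.png')
E
```

```text
top red 89 [245 133] [266 138] ((255.53103637695312, 135.472412109375), (21.081207275390625, 4.16926383972168), 3.3664608001708984)
scene red 60 [264 181] [279 190] ((271.64154052734375, 185.75473022460938), (3.496628999710083, 17.483144760131836), 60.945396423339844)
top yel 259 [137 137] [161 170]
scene yel 127 [310 140] [344 154]
knob (array([201.82894737, 130.65789474]), 76, array([198, 126]), array([206, 135])) (array([308.54666667, 174.69333333]), 75, array([305, 169]), array([312, 180])) (array([692.69662335, 138.22699731, 236.85171508]), np.float64(1.9568967090269223))
board ((361.9289245605469, 215.42144775390625), (57.827762603759766, 52.68418884277344), 2.8624050617218018)
[[422.7, -230.0, 18.0], [579.5, -237.9, 18.0], [574.0, -411.6, 18.0], [417.0, -401.4, 18.0]] [ 497.82355042 -320.13333044   18.        ]
plate ((202.7897186279297, 132.10748291015625), 28.09173583984375)
pan [537.1 263.3  10. ]
pan [527.9  26.4  10. ]
pan [419.4  28.   10. ]
pan [424.9 262.8  10. ]
ring [ 736. -180.   22.]
bonnet [ 704. -357.    5.]
small [844.  43.   5.]
green [544. -96.   5.]
blue [331. 147.   5.]
spanner [274. 348.   5.]
disc [619. 665.  15.]
bluebox [740. 485.   5.]
```

View pics/crop1.png

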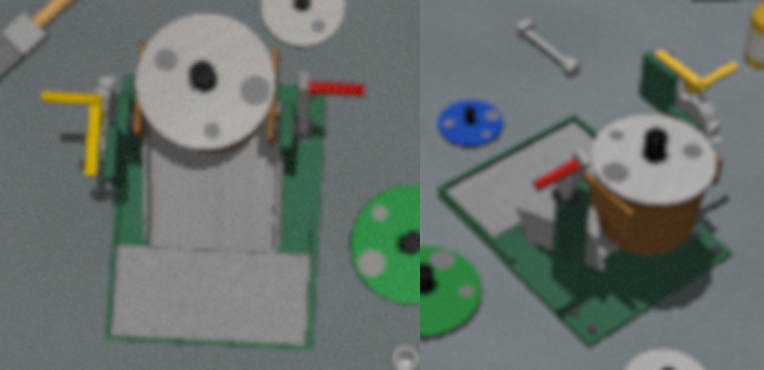

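The crop confirms the silver lid with black knob at crop (203,75) on the pot. The crank is red at (335,89), and the pawl is yellow, with its bar at (42–100,97) and its arm running down to (92,173). Next come the stand points.

```bash
python3 - <<'E'
from h import *
import pickle
C=pickle.load(open('C0.pkl','rb')); T=C['top'];S=C['scene']
print('plate',onz(T,202.8,132.1,220))
print('crank end',tri(T,(266,136.2),S,(264,190)),'arm end',tri(T,(245,134.7),S,(279.3,181.5)))
h=cv2.cvtColor(T[0],cv2.COLOR_RGB2HSV);m=cv2.inRange(h,(18,130,90),(34,255,255));p=np.argwhere(m[130:175,130:170])[:,::-1]+[130,130]
b=p[p[:,0]<152]; a=p[p[:,1]>146]; print('top bar',b.min(0),b.max(0),b.mean(0),'arm',a.min(0),a.max(0),a.mean(0))
h=cv2.cvtColor(S[0],cv2.COLOR_RGB2HSV);m=cv2.inRange(h,(18,130,90),(34,255,255));p=np.argwhere(m[135:160,300:347])[:,::-1]+[300,135]
for x in range(308,347,3): q=p[p[:,0]==x]; print(x,q[:,1].mean() if len(q) else '',end=';')
# predictions from stand model
yaw=-0.031; ex=np.array([np.cos(yaw),np.sin(yaw),0]);ey=np.array([-np.sin(yaw),np.cos(yaw),0]);ez=np.array([0,0,1])
print()
E0=tri(T,(266,136.2),S,(264,190))[0]
print('pawl end tri',tri(T,(137.5,138.7),S,(343.5,143)))
print('pawl vertex tri',tri(T,(160.5,139.5),S,(326,152.5)))
O=np.array([693,138,0])-40*ex; print('stand',O)
for y in(-110,-135,-160): print('crank pred',y,(O+27.4*ex+y*ey+265*ez).round(1),proj(T,O+27.4*ex+y*ey+265*ez),proj(S,O+27.4*ex+y*ey+265*ez))
for P in((700,420,400),(370,420,400)): pass
print(proj(T,(560,420,0))*1.5625, move((692,138,370)), status.get_obs()['orientation'])
E
```

```text
plate [693.5853975  138.24475851 220.        ]
crank end (array([675.25116444, -25.91648249, 263.02606104]), np.float64(3.294885318521795)) arm end (array([678.32879358,  27.89781369, 265.64415874]), np.float64(0.19704744913331168))
top bar [137 137] [151 141] [144.15384615 139.        ] arm [154 147] [161 170] [157.12977099 158.67938931]
308 ;311 141.0;314 142.5;317 145.5;320 148.5;323 151.0;326 151.5;329 150.0;332 148.0;335 146.5;338 145.0;341 ;344 142.5;
pawl end tri (array([669.76752549, 302.83385294, 258.16733028]), np.float64(15.761966809610989))
pawl vertex tri (array([664.83576279, 240.22796791, 251.30232655]), np.float64(0.6311723575847473))
stand [653.01921846 139.2398014    0.        ]
crank pred -110 [677.   28.4 265. ] [244.80562803 135.30179463] [279.15495751 181.31594911]
crank pred -135 [676.2   3.5 265. ] [254.80337183 135.806643  ] [272.53436583 185.02386686]
crank pred -160 [675.4 -21.5 265. ] [264.79590573 136.3112283 ] [265.79906963 188.79602584]
[179.63685064 298.15141848] (array([ 686.4, -461.1, -161.3]), array([0., 0., 0.])) [-3.06772358e+00 -6.71223399e-01  4.36502159e-04]
```

```bash
python3 -m inch '[[[0,0,-50,0,0,0,100],[0,0,-100,0,0,0,100],[0,0,-161,0,0,0,100],[0,0,-161,0,0,-0.4,100],[686,-461,-161,0,0,-1.109,100],[686,-461,-161,0,0,-1.109,100],[686,-461,-161,0,0,-1.109,100],[686,-461,-161,0,0,-1.109,100],[686,-461,-161,0,0,-1.109,100],[686,-461,-161,0,0,-1.109,100],[686,-461,-161,0,0,-1.109,100],[686,-461,-161,0,0,-1.109,100],[686,-461,-161,0,0,-1.109,100],[686,-461,-161,0,0,-1.109,100],[686,-461,-161,0,0,-1.109,100],[686,-461,-161,0,0,-1.109,100],[686,-461,-161,0,0,-1.109,100],[686,-461,-161,0,0,-1.109,100],[686,-461,-161,0,0,-1.109,100],[686,-461,-161,0,0,-1.109,100]]]'
python3 - <<'E'
from h import *
print(move((693,138,370),[0,0,0])); o=status.get_obs(); print(o['t'],o['ee_pos'],R.from_rotvec(o['orientation']).as_matrix().round(3).tolist())
c=cam('wrist'); save(c[0],'w1.png'); print(proj(c,(693,138,256)),proj(c,(676,-6.5,265)),(c[2].T@-c[3]).round(0),c[2].round(2).tolist())
E
```

```text
t: 2.1
ee_pos: [678.6, 116.8, 369.3]
orientation: [-2.255, -2.187, 0.001]
ft_force: [1.8, 0.0, 0.2]
width: 87.7
grasp_force: 0.0
(array([21.6, 13.8, -0.7]), array([ 2.255e+00,  2.187e+00, -1.000e-03]))
2.1 [678.55869445 116.8069931  369.27214776] [[0.031, 1.0, -0.001], [1.0, -0.031, -0.0], [-0.0, -0.001, -1.0]]
[272.00837903 158.3480577 ] [257.39454281 311.47425871] [681. 189. 546.] [[1.0, -0.03, -0.0], [-0.03, -0.96, 0.27], [-0.01, -0.27, -0.96]]
```

View pics/w1.png

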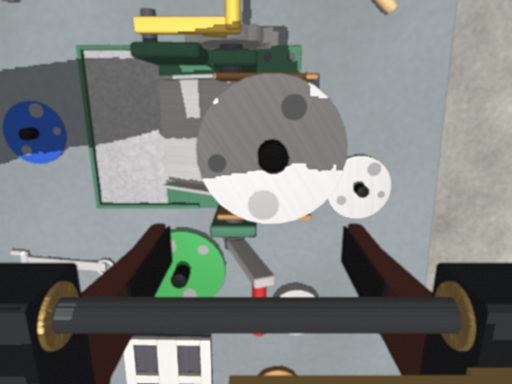

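The wrist picture shows the knob at (273,157), against a predicted (272,158). The pawl bar is at (233,10) and the small silver cap at (361,190). I'll grasp the knob.

```bash
python3 -m inch '[[[21,14,0,0,0,0,100],[21,14,40,0,0,0,100],[21,14,80,0,0,0,100],[21,14,110,0,0,0,100],[21,14,127,0,0,0,100],[21,14,127,0,0,0,100],[21,14,127,0,0,0,0],[21,14,127,0,0,0,0],[21,14,127,0,0,0,0],[21,14,127,0,0,0,0],[21,14,127,0,0,0,0],[21,14,127,0,0,0,0],[21,14,127,0,0,0,0],[21,14,127,0,0,0,0],[21,14,127,0,0,0,0]]]'
```

```text
t: 3.65
ee_pos: [692.8, 135.4, 242.9]
orientation: [2.255, 2.187, 0.0]
ft_force: [0.5, -1.0, 0.5]
width: 19.4
grasp_force: 0.6
```

```bash
python3 -m inch '[[[0,0,0,0,0,0,0],[0,0,0,0,0,0,0],[0,0,0,0,0,0,0]]]'
python3 - <<'E'
from h import *
for n in('scene',):
    c=cam(n); save(cv2.resize(c[0][100:250,200:400],(800,600),interpolation=2),'s2.png')
E
```

```text
t: 3.95
ee_pos: [692.7, 135.4, 242.9]
orientation: [2.256, 2.187, 0.0]
ft_force: [-0.3, 0.9, 1.9]
width: 0.7
grasp_force: 0.7
```

View pics/s2.png

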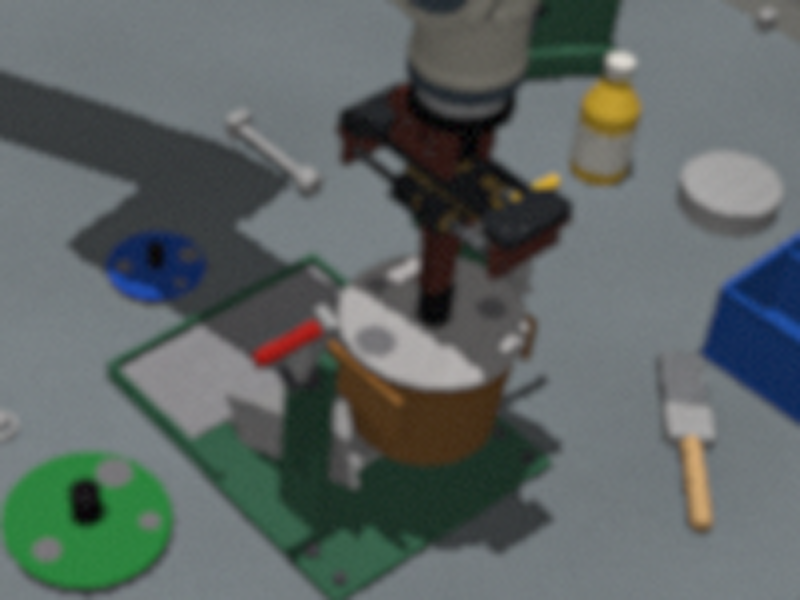

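```bash
python3 - <<'E'
from h import *
c=cam('scene'); o=status.get_obs()
for z in(224,243,262,290): print(z,(proj(c,(692.7,135.4,z))-[200,100])*4)
print((proj(c,(693,138,220))-[200,100])*4,(proj(c,(693,138,256))-[200,100])*4)
c=cam('wrist'); save(c[0],'w2.png')
t=cam('top'); 
save(np.hstack([cv2.resize(c[0][:,:],(480,360)),cv2.resize(t[0][90:190,130:220],(320,360),interpolation=2)]),'m3.png')
E
```

```text
224 [431.10525717 312.16244572]
243 [433.64528365 294.37348994]
262 [436.23918077 276.20725378]
290 [440.16363117 248.72255043]
[433.26508836 314.57795512] [438.15209009 280.70308164]
```

View pics/m3.png

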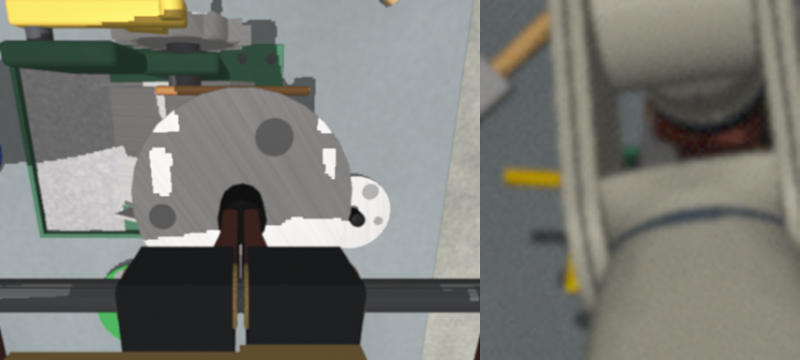

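```bash
python3 - <<'E'
from h import *
o=status.get_obs();d=optics.get_image('wrist'); H=np.array(d['hand_eye']);print(H.round(3),ctrl.tcp_to_tips,o['qpos'].round(3),o['width'])
K=np.array([[d['fx'],0,d['cx']],[0,d['fy'],d['cy']],[0,0,1]])
for z in(-40,-20,0,19): q=K@(np.linalg.inv(H)@[0,0,z,1])[:3]; print(z,q[:2]/q[2]*.9375)
c=cam('wrist')
for z in (215,225,235,245,256): print(z, proj(c,(693.3,138.2,z))*.9375, proj(c,(693.3+14,138.2,z))*.9375)
m=cv2.inRange(c[0],(0,0,0),(40,40,40))
E
```

```text
[[-1.00000e-03 -9.64000e-01 -2.65000e-01  7.19630e+01]
 [ 1.00000e+00 -1.00000e-03  0.00000e+00  2.77000e-01]
 [-0.00000e+00 -2.65000e-01  9.64000e-01 -1.76539e+02]
 [ 0.00000e+00  0.00000e+00  0.00000e+00  1.00000e+00]] 19.0 [0.176 0.511 1.405 0.    1.225 0.207] 0.20105360155708124
-40 [239.6696795  249.64702127]
-20 [239.72461001 231.71635666]
0 [239.76834907 217.43885583]
19 [239.80237537 206.33183513]
215 [240.55415311 197.89765918] [261.30042455 197.27272781]
225 [240.57570869 202.8788005 ] [262.29444419 202.22728595]
235 [240.59938321 208.34959529] [263.38623318 207.66916236]
245 [240.62550527 214.38597618] [264.59096212 213.67397289]
256 [240.65754674 221.79023732] [266.06878697 221.03999351]
```

```bash
python3 - <<'E'
from h import *
w=cam('wrist')[0]; s=cam('scene')[0]
save(np.hstack([cv2.resize(w[175:275,190:325],(500,370),interpolation=2),cv2.resize(s[140:200,285:333],(296,370),interpolation=2)]),'m4.png')
E
```

```text
(no output)
```

View pics/m4.png

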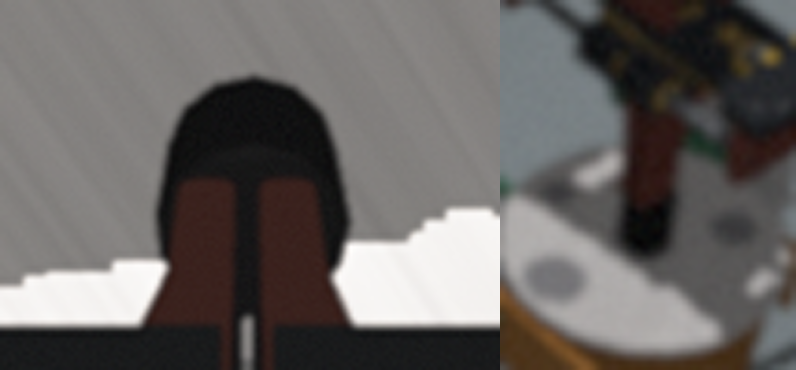

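The fingertips end at the knob's top face and the grip closed to 0, so the real fingertips stand higher than the nominal 19 mm ahead. I'll open, go down a little and close again, watching the force.

```bash
python3 -m inch '[[[0,0,0,0,0,0,60],[0,0,0,0,0,0,60],[0,0,0,0,0,0,60],[0,0,0,0,0,0,60],[0,0,0,0,0,0,60],[0,0,0,0,0,0,60],[0,0,0,0,0,0,60],[2,0,5,0,0,0,60],[2,0,10,0,0,0,60],[2,0,10,0,0,0,60]]]'
python3 - <<'E'
from h import *
c=cam('wrist'); s=cam('scene')
save(np.hstack([cv2.resize(c[0][100:300,90:430],(500,294),interpolation=2),cv2.resize(s[0][140:200,285:333],(235,294),interpolation=2)]),'m5.png')
E
```

```text
t: 5.35
ee_pos: [692.0, 137.4, 231.4]
orientation: [-2.255, -2.186, 0.003]
ft_force: [-0.2, -0.4, 0.4]
width: 52.7
grasp_force: 0.0
```

View pics/m5.png

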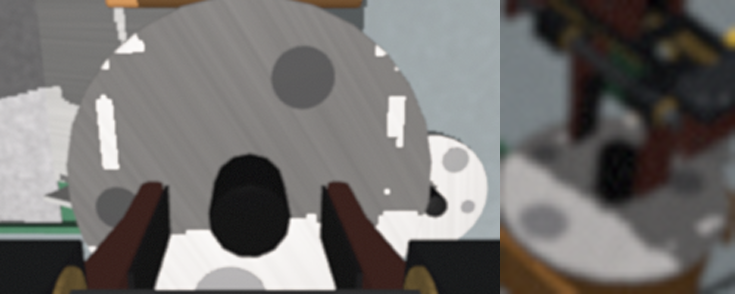

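Now the fingers straddle the knob. Closing.

```bash
python3 -m inch '[[[0,0,0,0,0,0,0],[0,0,0,0,0,0,0],[0,0,0,0,0,0,0],[0,0,0,0,0,0,0],[0,0,0,0,0,0,0],[0,0,0,0,0,0,0],[0,0,0,0,0,0,0],[0,0,0,0,0,0,0]]]'
```

```text
t: 6.25
ee_pos: [692.8, 137.4, 233.0]
orientation: [2.256, 2.187, 0.0]
ft_force: [0.7, -0.4, 1.4]
width: 27.2
grasp_force: 30.0
```

```bash
python3 - <<'E'
from h import *
s=cam('scene')
for x in(662,722):
  for z in(212,225,240,250): print(x,z,(proj(s,(x,137.4,z))-[285,140])*4.9+[500,0])
E
```

```text
662 212 [578.08329516 172.13022469]
662 225 [579.92867019 157.45895795]
662 240 [582.09038956 140.2726619 ]
662 250 [583.55124707 128.65842093]
722 212 [645.04032053 224.32622359]
722 225 [647.41272825 209.6675037 ]
722 240 [650.19286692 192.48948093]
722 250 [652.07227845 180.87690399]
```

The fingertips are about 9 mm above the reported TCP (scene view, tips at z≈240 for TCP 231.4). I'll regrip deeper.

```bash
python3 -m inch '[[[0,0,0,0,0,0,60],[0,0,0,0,0,0,60],[0,0,0,0,0,0,60],[0,0,0,0,0,0,60],[0,0,5,0,0,0,60],[0,0,10,0,0,0,60],[0,0,12,0,0,0,60],[0,0,12,0,0,0,60],[0,0,12,0,0,0,0],[0,0,12,0,0,0,0],[0,0,12,0,0,0,0],[0,0,12,0,0,0,0],[0,0,12,0,0,0,0],[0,0,12,0,0,0,0]]]'
```

```text
t: 7.7
ee_pos: [692.8, 137.4, 221.0]
orientation: [2.255, 2.187, 0.0]
ft_force: [0.0, 0.0, 0.6]
width: 27.3
grasp_force: 30.0
```

```bash
python3 -m inch '[[[0,0,-15,0,0,0,0],[0,0,-40,0,0,0,0],[0,0,-80,0,0,0,0],[0,0,-120,0,0,0,0],[0,0,-140,0,0,0,0],[40,-20,-140,0,0,0,0],[80,-40,-140,0,0,0,0],[120,-60,-140,0,0,0,0],[160,-80,-140,0,0,0,0],[200,-100,-140,0,0,0,0],[240,-120,-140,0,0,0,0],[270,-133,-140,0,0,0,0],[283,-133,-140,0,0,0,0],[283,-133,-140,0,0,0,0]]]'; python3 - <<'E'
from h import *
c=cam('scene'); save(c[0][80:330,180:480],'s6.png')
E
```

```text
t: 9.1
ee_pos: [568.1, 425.9, 361.0]
orientation: [2.253, 2.189, 0.0]
ft_force: [0.3, 0.5, -2.1]
width: 27.5
grasp_force: 30.0
```

View pics/s6.png

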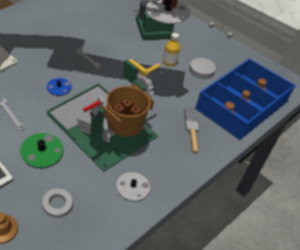

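The cap is held at (168,8), and bushings are visible in the pot at (127,107). Setting it down.

```bash
python3 -m inch '[[[0,0,45,0,0,0,0],[0,0,90,0,0,0,0],[0,0,135,0,0,0,0],[0,0,180,0,0,0,0],[0,0,225,0,0,0,0],[0,0,270,0,0,0,0],[0,0,305,0,0,0,0],[0,0,325,0,0,0,0],[0,0,335,0,0,0,0],[0,0,338,0,0,0,0],[0,0,340,0,0,0,0],[0,0,340,0,0,0,0]]]'
```

```text
t: 10.35
ee_pos: [569.6, 424.6, 22.2]
orientation: [2.256, 2.186, 0.003]
ft_force: [-0.4, -0.6, -2.3]
width: 27.7
grasp_force: 30.0
```

```bash
python3 -m inch '[[[0,0,2,0,0,0,0],[0,0,4,0,0,0,0],[0,0,4,0,0,0,0]]]';  python3 -m inch '[[[0,0,2,0,0,0,0],[0,0,4,0,0,0,0],[0,0,4,0,0,0,0]]]'
```

```text
t: 10.65
ee_pos: [568.5, 424.5, 17.0]
orientation: [2.255, 2.187, 0.0]
ft_force: [-0.7, -0.6, -2.4]
width: 27.6
grasp_force: 30.0
t: 10.95
ee_pos: [568.7, 424.6, 15.6]
orientation: [-2.255, -2.187, -0.0]
ft_force: [-6.5, -5.0, 18.3]
width: 27.6
grasp_force: 30.0
```

```bash
python3 -m inch '[[[0,0,0,0,0,0,70],[0,0,0,0,0,0,70],[0,0,0,0,0,0,70],[0,0,0,0,0,0,70],[0,0,0,0,0,0,70],[0,0,-30,0,0,0,70],[0,0,-80,0,0,0,70],[0,0,-130,0,0,0,60],[0,0,-180,0,0,0,60],[0,0,-230,0,0,0,60],[0,0,-280,0,0,0,60],[0,0,-330,0,0,0,60],[-30,10,-375,0,0,0,60],[-75,30,-375,0,0,0,60],[-120,45,-375,0,0,0,60],[-165,60,-375,0,0,0,60],[-205,80,-375,0,0,0,60],[-235,96,-375,0,0,0,60],[-245,96,-375,0,0,0,60],[-245,96,-375,0,0,0,60]]]';  python3 - <<'E'
from h import *
import pickle
c=cam('wrist'); o=status.get_obs(); print(o['ee_pos'],o['t']); pickle.dump(c,open('Cw.pkl','wb')); save(c[0],'w7.png')
h=cv2.cvtColor(c[0],cv2.COLOR_RGB2HSV);m=cv2.inRange(h,(18,130,60),(34,255,255))
N,l,st,ce=cv2.connectedComponentsWithStats(m); print([(s.tolist(),e.round(1).tolist()) for s,e in zip(st,ce) if s[4]>60])
print(proj(c,(665,240,251)),proj(c,(666,290,256)))
E
```

```text
t: 12.95
ee_pos: [656.9, 175.3, 387.5]
orientation: [-2.258, -2.184, 0.001]
ft_force: [0.4, -0.5, -0.3]
width: 52.7
grasp_force: 0.0
[656.58992543 176.59089521 387.62029142] 13.0
[([0, 0, 512, 384, 191961], [254.5, 190.1]), ([174, 33, 95, 75, 1909], [239.7, 85.4]), ([125, 288, 11, 33, 106], [129.7, 303.5]), ([377, 288, 11, 35, 101], [382.1, 302.8]), ([123, 330, 20, 20, 145], [130.2, 339.7]), ([375, 330, 16, 21, 103], [384.2, 341.1]), ([140, 368, 372, 16, 2102], [356.7, 377.7])]
[262.66864821 105.82980514] [262.24639187  44.51123482]
```

View pics/w7.png

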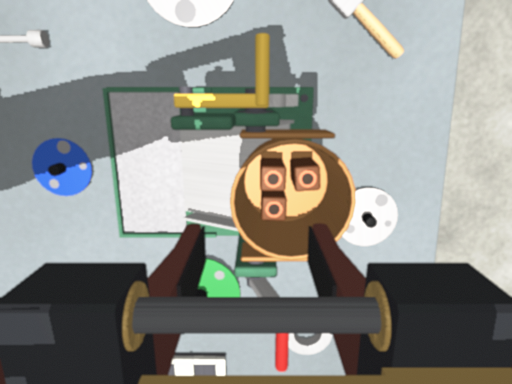

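Three bushings stand in the pot, at (273,178), (307,178) and (273,208). The pawl bar is at u=262, v 33–95. The cap lies at top left (190,5).

```bash
python3 - <<'E'
from h import *
import pickle
c=pickle.load(open('Cw.pkl','rb'))
h=cv2.cvtColor(c[0],cv2.COLOR_RGB2HSV);m=cv2.inRange(h,(18,110,60),(34,255,255))
for v in(36,50,65,80,90,95,100,105): q=np.where(m[v,160:290])[0]+160; print(v,q.min() if len(q) else'',q.max() if len(q) else '')
for z in(257,): print('end',onz(c,262.5,33,z),'side',onz(c,262.5,92,z),'arm-left',onz(c,174,100,z))
yaw=-.031;ex=np.array([np.cos(yaw),np.sin(yaw),0]);ey=np.array([-np.sin(yaw),np.cos(yaw),0])
O=np.array([653,139.2,0]); print(R.from_euler('z',-yaw).apply(onz(c,262.5,33,257)-O),R.from_euler('z',-yaw).apply(onz(c,262.5,92,257)-O))
# scene z check for bar: find z with scene line fit at bar
C=pickle.load(open('C0.pkl','rb'));S=C['scene']
g=onz(c,262.5,60,257)
for z in(245,251,257,263): 
    print(z,[proj(S,onz(c,262.5,v,z)).round(1).tolist() for v in(36,60,88)])
E
```

```text
36 256 268
50 256 268
65 256 268
80 256 268
90 255 268
95 174 268
100 174 267
105 175 267
end [666.44773153 298.69938705 257.        ] side [665.08670585 251.75291934 257.        ] arm-left [587.85655081 247.67544985 257.        ]
[  8.49758132 159.83956665 257.        ] [  8.59231697 112.87346987 257.        ]
245 [[338.7, 146.8], [334.5, 149.2], [329.3, 152.1]]
251 [[338.8, 145.5], [334.6, 147.8], [329.5, 150.7]]
257 [[338.8, 144.1], [334.7, 146.4], [329.7, 149.2]]
263 [[338.9, 142.8], [334.8, 145.0], [329.9, 147.8]]
```

```bash
python3 -m inch '[[[50,3,0,0,0,0,60],[100,6,0,0,0,0,60],[100,6,50,0,0,0,60],[100,6,90,0,0,0,60],[100,6,125,0,0,0,60],[100,6,145,0,0,0,60],[100,6,156,0,0,0,60],[100,6,156,0,0,0,60],[100,6,156,0,0,0,60]]]'
```

```text
t: 13.9
ee_pos: [666.3, 277.4, 233.0]
orientation: [2.254, 2.187, 0.002]
ft_force: [0.2, 0.1, 0.2]
width: 52.6
grasp_force: 0.0
```

```bash
python3 -m inch '[[[0,0,0,0,0,0,0],[0,0,0,0,0,0,0],[0,0,0,0,0,0,0],[0,0,0,0,0,0,0],[0,0,0,0,0,0,0],[0,0,0,0,0,0,0],[0,0,0,0,0,0,0],[0,0,0,0,0,0,0]]]'
```

```text
t: 14.7
ee_pos: [665.0, 276.2, 231.8]
orientation: [-2.255, -2.186, 0.003]
ft_force: [-5.5, 0.4, 2.6]
width: 11.1
grasp_force: 30.0
```

```bash
python3 -m inch '[[[0,-3,-13,0,0,0,0],[0,-8,-26,0,0,0,0],[0,-16,-37,0,0,0,0],[0,-26,-46,0,0,0,0],[0,-38,-54,0,0,0,0],[0,-51,-58,0,0,0,0],[0,-64,-60,0,0,0,0],[0,-78,-60,0,0,0,0],[0,-90,-57,0,0,0,0],[0,-95,-55,0,0,0,0],[0,-95,-55,0,0,0,0]]]'
```

```text
t: 15.8
ee_pos: [570.4, 280.0, 289.8]
orientation: [2.255, 2.187, 0.006]
ft_force: [-2.7, -0.2, 9.0]
width: 11.1
grasp_force: 30.0
```

```bash
python3 -m inch '[[[0,0,0,0,0,0,50],[0,0,0,0,0,0,50],[0,0,0,0,0,0,50],[0,0,0,0,0,0,50],[0,0,0,0,0,0,50],[0,0,-50,0,0,0,50],[0,0,-100,0,0,0,50],[-40,16,-100,0,0,0,50],[-85,34,-100,0,0,0,50],[-130,52,-100,0,0,0,50],[-175,70,-100,0,0,0,50],[-220,90,-100,0,0,0,50],[-260,105,-100,0,0,0,50],[-283,114,-100,0,0,0,50],[-283,114,-100,0,0,0,50],[-283,114,-50,0,0,0,50],[-283,114,-50,0,0,0,50]]]';  python3 - <<'E'
from h import *
c=cam('scene'); s=cv2.resize(c[0][130:250,200:360],(560,420),interpolation=2); w=cam('wrist')
h=cv2.cvtColor(w[0],cv2.COLOR_RGB2HSV);m=cv2.inRange(h,(0,150,90),(6,255,255))|cv2.inRange(h,(172,150,90),(180,255,255)); p=np.argwhere(m)[:,::-1]
print(len(p),p.min(0),p.max(0),proj(w,(676,-6.5,265)),proj(w,(677,28,265)))
save(s,'s8.png'); print(status.get_obs()['ee_pos'])
E
```

```text
t: 17.5
ee_pos: [672.7, -6.4, 330.4]
orientation: [-2.25, -2.181, 0.012]
ft_force: [-0.8, 0.3, -2.0]
width: 43.7
grasp_force: 0.0
1149 [253 155] [269 227] [259.20758037 197.36051303] [259.21966173 151.59205751]
[675.4641312   -6.16564448 336.34615924]
```

View pics/s8.png

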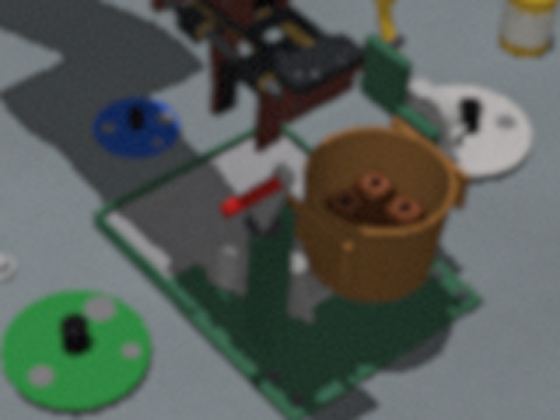

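Pawl is thrown over at (385,20), the cap lies at (470,130) and the crank bar is at (250,197). Gripping the crank.

```bash
python3 -m inch '[[[-7,1,0,0,0,0,50],[-7,1,40,0,0,0,50],[-7,1,75,0,0,0,50],[-7,1,97,0,0,0,50],[-7,1,97,0,0,0,50],[-7,1,97,0,0,0,0],[-7,1,97,0,0,0,0],[-7,1,97,0,0,0,0],[-7,1,97,0,0,0,0],[-7,1,97,0,0,0,0],[-7,1,97,0,0,0,0]]]'
```

```text
t: 18.7
ee_pos: [676.7, -14.2, 241.2]
orientation: [-2.256, -2.187, 0.0]
ft_force: [-4.6, -0.0, 5.1]
width: 13.3
grasp_force: 30.0
```

```bash
python3 -m inch '[[[0,-8,-2.5,0,0,0,0],[0,-19,-4.5,0,0,0,0],[0,-30,-5,0,0,0,0],[0,-41,-3.5,0,0,0,0],[0,-52,-1,0,0,0,0],[0,-62.5,3,0,0,0,0],[0,-72,9,0,0,0,0],[0,-81,16,0,0,0,0],[0,-81,16,0,0,0,0]]]'; 
```

```text
t: 19.6
ee_pos: [599.4, -11.5, 227.6]
orientation: [2.251, 2.182, 0.012]
ft_force: [2.8, 1.1, 12.1]
width: 13.0
grasp_force: 30.0
```

```bash
python3 -m inch '[[[0,-8,8,0,0,0,0],[0,-14,17,0,0,0,0],[0,-19.5,27,0,0,0,0],[0,-23.5,37.5,0,0,0,0],[0,-25.5,48.5,0,0,0,0],[0,-26.5,59.5,0,0,0,0],[0,-25.5,70.5,0,0,0,0],[0,-24,79,0,0,0,0],[0,-24,79,0,0,0,0],[0,-24,79,0,0,0,0]]]'; 
```

```text
t: 20.6
ee_pos: [570.6, -10.5, 144.3]
orientation: [-2.254, -2.185, 0.002]
ft_force: [-4.3, 2.7, -3.3]
width: 13.3
grasp_force: 30.0
```

```bash
python3 -m inch '[[[0,0,0,0,0,0,0],[0,0,0,0,0,0,0],[0,0,0,0,0,0,0],[0,0,0,0,0,0,0],[0,0,0,0,0,0,0],[0,0,0,0,0,0,0],[0,0,0,0,0,0,0],[0,0,0,0,0,0,0]]]'; python3 - <<'E'
from h import *
c=cam('scene'); t=cam('top'); save(np.hstack([cv2.resize(c[0][130:250,200:360],(400,300),interpolation=2),cv2.resize(t[0][110:260,140:340],(400,300),interpolation=2)]),'m9.png')
E
```

```text
t: 21.4
ee_pos: [570.6, -10.5, 144.3]
orientation: [-2.254, -2.185, 0.003]
ft_force: [-4.3, 2.3, -2.7]
width: 13.1
grasp_force: 30.0
```

View pics/m9.png

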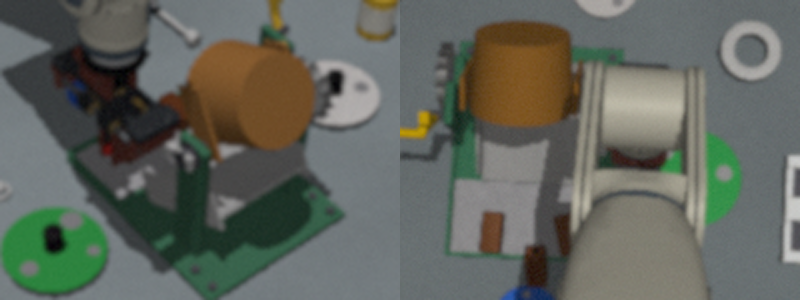

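Three bushings are out: top crop (490,232), (535,268) on the front rim and (565,235). Turning the pot back upright.

```bash
python3 -m inch '[[[0,-1.5,-9,0,0,0,0],[0,-2.5,-20,0,0,0,0],[0,-1.5,-31,0,0,0,0],[0,0.5,-42,0,0,0,0],[0,4.5,-52,0,0,0,0],[0,10,-62,0,0,0,0],[0,16,-71,0,0,0,0],[0,24,-79,0,0,0,0],[0,33,-86,0,0,0,0],[0,42.5,-92,0,0,0,0],[0,53,-96,0,0,0,0],[0,64,-98.5,0,0,0,0],[0,75,-100,0,0,0,0],[0,86,-99.5,0,0,0,0],[0,97,-97.5,0,0,0,0],[0,105,-95,0,0,0,0],[0,107,-94.5,0,0,0,0],[0,107,-94.5,0,0,0,0]]]'; 
```

```text
t: 23.3
ee_pos: [676.8, -15.3, 242.6]
orientation: [-2.254, -2.185, 0.007]
ft_force: [-16.3, -0.8, 12.6]
width: 13.4
grasp_force: 30.0
```

```bash
python3 -m inch '[[[0,0,0,0,0,0,50],[0,0,0,0,0,0,50],[0,0,0,0,0,0,50],[0,0,0,0,0,0,50],[0,0,0,0,0,0,50],[0,0,-50,0,0,0,50],[0,0,-100,0,0,0,50],[0,0,-157,0,0,0,50],[40,-17,-157,0,0,0,50],[85,-35,-157,0,0,0,50],[130,-54,-157,0,0,0,50],[175,-72,-157,0,0,0,50],[220,-91,-157,0,0,0,50],[260,-107,-157,0,0,0,50],[292,-121,-157,0,0,0,50],[292,-121,-157,0,0,0,50],[292,-121,-157,0,0,0,50]]]';  python3 - <<'E'
from h import *
c=cam('wrist'); save(c[0],'w10.png'); print(status.get_obs()['ee_pos'])
h=cv2.cvtColor(c[0],cv2.COLOR_RGB2HSV);m=cv2.inRange(h,(18,110,60),(34,255,255)); m[280:]=0
N,l,st,ce=cv2.connectedComponentsWithStats(m); print([(s.tolist(),e.round(1).tolist()) for s,e in zip(st,ce) if 60<s[4]<90000])
for v in range(100,260,12): q=np.where(m[v])[0]; print(v,q.min() if len(q) else'',q.max() if len(q) else '',end=';')
print(proj(c,(565,280,308)),proj(c,(564,302,308)),proj(c,(565,250,308)))
E
```

```text
t: 25.0
ee_pos: [566.9, 281.8, 396.2]
orientation: [2.253, 2.188, -0.0]
ft_force: [0.9, 0.7, 0.1]
width: 43.6
grasp_force: 0.0
[567.33093757 280.96661032 396.20822223]
[([246, 166, 41, 73, 1614], [262.0, 209.0])]
100  ;112  ;124  ;136  ;148  ;160  ;172 247 260;184 247 260;196 247 259;208 248 286;220 247 283;232 247 285;244 336 336;256  ;[253.52319535 192.49600851] [251.36757328 165.71708302] [254.67783433 227.27789147]
```

```bash
python3 -m inch '[[[-1,-2,40,0,0,0,50],[-1,-2,80,0,0,0,50],[-1,-2,100,0,0,0,50],[-1,-2,112,0,0,0,50],[-1,-2,112,0,0,0,50],[-1,-2,112,0,0,0,0],[-1,-2,112,0,0,0,0],[-1,-2,112,0,0,0,0],[-1,-2,112,0,0,0,0],[-1,-2,112,0,0,0,0],[-1,-2,112,0,0,0,0]]]'
```

```text
t: 26.15
ee_pos: [565.2, 280.6, 284.9]
orientation: [2.255, 2.187, 0.001]
ft_force: [-1.7, -0.1, 4.4]
width: 11.5
grasp_force: 30.0
```

```bash
python3 -m inch '[[[0,9.5,-4,0,0,0,0],[0,22.5,-7.5,0,0,0,0],[0,36,-8,0,0,0,0],[0,50,-6,0,0,0,0],[0,62.5,-1.5,0,0,0,0],[0,74,6,0,0,0,0],[0,84,15,0,0,0,0],[0,92,26,0,0,0,0],[0,97.5,39,0,0,0,0],[0,100.5,52,0,0,0,0],[0,100.5,53,0,0,0,0],[0,100.5,53,0,0,0,0]]]'
```

```text
t: 27.35
ee_pos: [665.0, 277.5, 229.5]
orientation: [-2.255, -2.186, 0.002]
ft_force: [-3.2, 0.5, -2.2]
width: 11.0
grasp_force: 30.0
```

```bash
python3 -m inch '[[[0,0,0,0,0,0,50],[0,0,0,0,0,0,50],[0,0,0,0,0,0,50],[0,0,0,0,0,0,50],[0,0,0,0,0,0,60],[0,0,-50,0,0,0,100],[0,0,-100,0,0,0,100],[0,0,-121,0,0,0,100],[-14,-40,-121,0,0,0,100],[-30,-85,-121,0,0,0,100],[-45,-130,-121,0,0,0,100],[-60,-175,-121,0,0,0,100],[-73,-213,-121,0,0,0,100],[-73,-213,-121,0,0,0,100],[-73,-213,-121,0,0,0,100]]]'; python3 - <<'E'
from h import *
import pickle
c=cam('wrist'); pickle.dump(c,open('Cp.pkl','wb'));save(c[0],'w11.png'); print(status.get_obs()['ee_pos'],status.get_obs()['t'])
h=cv2.cvtColor(c[0],cv2.COLOR_RGB2HSV)
E
```

```text
t: 28.85
ee_pos: [450.5, 211.1, 353.2]
orientation: [2.255, 2.186, 0.004]
ft_force: [-0.2, 0.3, 0.5]
width: 87.9
grasp_force: 0.0
[451.29657268 211.29781987 353.04802971] 28.9
```

View pics/w11.png

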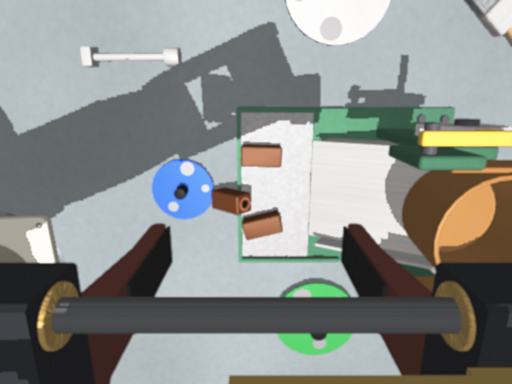

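The wrist picture shows bushings A (261,155) and C (262,225) lying in the pan. B (231,200) lies over the front rim towards the blue cap. The pot is upright and the pawl is down at (465,138).

```bash
cat > seg.py <<'E'
from h import *
def seg(c,box,lo=(2,90,30),hi=(14,255,200)):
    h=cv2.cvtColor(c[0],cv2.COLOR_RGB2HSV); m=cv2.inRange(h,lo,hi); z=np.zeros_like(m); x0,y0,x1,y1=box; z[y0:y1,x0:x1]=m[y0:y1,x0:x1]
    z=cv2.morphologyEx(z,cv2.MORPH_CLOSE,np.ones((3,3)))
    return [x for x in cv2.findContours(z,0,1)[0] if cv2.contourArea(x)>25]
E
python3 - <<'E'
from seg import *
import pickle
c=pickle.load(open('Cp.pkl','rb'))
for x in seg(c,(195,130,300,250)):
    r=cv2.minAreaRect(x); b=cv2.boxPoints(r); print(np.round(r[0],1),np.round(r[1],1),round(r[2],1),cv2.contourArea(x))
    print('  z40',onz(c,*r[0],40).round(1),[onz(c,*p,40).round(0)[:2].tolist() for p in b])
s=cam('scene'); t=cam('top')
for n,k in(('scene',s),('top',t)):
    u,v=proj(k,(460,145,20)); bx=[int(max(0,a)) for a in(u-45,v-45,u+45,v+45)]
    for x in seg(k,bx): r=cv2.minAreaRect(x); print(n,np.round(r[0],1),np.round(r[1],1),round(r[2],1),onz(k,*r[0],30).round(0))
f=c[0]; print([f[200,u].tolist() for u in range(205,256,4)])
E
```

```text
[261.7 224.7] [21.1 37.4] 76.0 720.0
  z40 [456.3  95.4  40. ] [[425.0, 106.0], [480.0, 118.0], [488.0, 85.0], [432.0, 72.0]]
[230.9 200.7] [38.8 22.6] 11.3 714.0
  z40 [411.1 135.3  40. ] [[378.0, 125.0], [387.0, 159.0], [443.0, 146.0], [435.0, 111.0]]
[261.  155.3] [38.5 20.5] 1.8 736.5
  z40 [458.2 202.5  40. ] [[429.0, 189.0], [431.0, 219.0], [487.0, 216.0], [485.0, 186.0]]
scene [247.4 180.8] [14.4 24.1] 3.6 [435. 106.  30.]
scene [271. 174.] [17.   8.5] 45.0 [462. 197.  30.]
top [207. 243.] [18. 10.] 90.0 [409. 137.  30.]
top [222.9 226.9] [19.   8.8] 78.7 [456.  92.  30.]
top [185.4 225.8] [ 9.4 19.2] 6.3 [458. 201.  30.]
[[101, 159, 251], [100, 161, 253], [115, 67, 58], [113, 67, 42], [113, 67, 43], [112, 66, 41], [114, 67, 42], [114, 67, 42], [171, 118, 88], [165, 101, 74], [97, 60, 44], [154, 96, 71], [237, 235, 236]]
```

```bash
cat >> h.py <<'E'
def go(P,deg):
    o=status.get_obs(); A=R.from_rotvec(o['orientation']); M=A.as_matrix(); th=np.radians(deg)
    now=np.arctan2(M[1,0],M[0,0]); d=(th-now+np.pi)%(2*np.pi)-np.pi
    print('go',A.inv().apply(np.asarray(P)-o['ee_pos']).round(1),'turn z',round(-d,3),'pos',o['ee_pos'].round(1),'tilt',M[2].round(3),'q',o['qpos'].round(2),'w',round(o['width'],1))
E
python3 -c "
from h import *
go((458,202,150),177);go((458,202,14),177)"
```

```text
go [ -9.2   6.5 202.4] turn z -1.55 pos [451.6 211.4 352.4] tilt [ 0.     0.001 -1.   ] q [ 0.41  0.09  1.74 -0.    1.31  0.45] w 87.8
go [ -9.3   6.4 338.4] turn z -1.55 pos [451.6 211.4 352.4] tilt [ 0.     0.001 -1.   ] q [ 0.41  0.09  1.74 -0.    1.31  0.45] w 87.8
```

```bash
python3 -m inch '[[[-9,6.5,20,0,0,-0.3,50],[-9,6.5,40,0,0,-0.6,50],[-9,6.5,80,0,0,-0.9,50],[-9,6.5,120,0,0,-1.2,50],[-9,6.5,160,0,0,-1.55,50],[-9,6.5,202,0,0,-1.55,50],[-9,6.5,202,0,0,-1.55,50],[-9,6.5,202,0,0,-1.55,50],[-9,6.5,202,0,0,-1.55,50],[-9,6.5,202,0,0,-1.55,50],[-9,6.5,202,0,0,-1.55,50],[-9,6.5,202,0,0,-1.55,50]]]'; python3 - <<'E'
from seg import *
c=cam('wrist'); go((458,202,14),177)
u,v=proj(c,(458,202,40)); print(u,v)
for x in seg(c,(0,0,512,300)):
    if cv2.contourArea(x)<200: continue
    r=cv2.minAreaRect(x); print(np.round(r[0],1),np.round(r[1],1),round(r[2],1),onz(c,*r[0],40).round(1),[onz(c,*p,40).round(0)[:2].tolist() for p in cv2.boxPoints(r)])
E
```

```text
t: 30.2
ee_pos: [457.6, 202.0, 149.6]
orientation: [-0.081, -3.14, 0.0]
ft_force: [0.8, -0.4, 0.5]
width: 44.0
grasp_force: 0.0
go [-6.000e-01  1.000e-01  1.357e+02] turn z -0.001 pos [457.4 202.  149.7] tilt [ 0. -0. -1.] q [ 0.39  0.33  1.95  0.    0.87 -1.13] w 44.2
256.84905218633867 184.41558811548222
[328.4 259.6] [80.  29.5] 72.6 [533.  264.2  40. ] [[498.0, 241.0], [491.0, 266.0], [570.0, 289.0], [578.0, 262.0]]
[184.1 259.9] [29.  79.9] 17.9 [526.2 131.2  40. ] [[560.0, 103.0], [485.0, 134.0], [495.0, 158.0], [571.0, 128.0]]
[133.2 186.2] [68.3 41.3] 69.8 [453.9  94.7  40. ] [[431.0, 71.0], [420.0, 106.0], [478.0, 119.0], [490.0, 83.0]]
[255.  180.5] [67. 32.] 90.0 [454.4 200.6  40. ] [[425.0, 189.0], [426.0, 216.0], [486.0, 213.0], [484.0, 185.0]]
[172. 132.] [72. 42.] 90.0 [409.4 133.9  40. ] [[380.0, 120.0], [382.0, 154.0], [441.0, 148.0], [439.0, 112.0]]
```

```bash
python3 -m inch '[[[1,1,40,0,0,0,50],[1,1,80,0,0,0,50],[1,1,110,0,0,0,50],[1,1,128,0,0,0,50],[1,1,136,0,0,0,50],[1,1,136,0,0,0,50],[1,1,136,0,0,0,0],[1,1,136,0,0,0,0],[1,1,136,0,0,0,0],[1,1,136,0,0,0,0],[1,1,136,0,0,0,0]]]'; python3 -m inch '[[[0,0,-5,0,0,0,0],[0,0,-20,0,0,0,0],[0,0,-60,0,0,0,0],[0,0,-100,0,0,0,0],[0,0,-100,0,0,0,0]]]';python3 -c "
from h import *
go((497.8,-320.1,120),90-2.6)
t=cam('top');h=t[0][150:290,320:410]
m=cv2.inRange(cv2.cvtColor(t[0],cv2.COLOR_RGB2HSV),(0,0,0),(180,255,110));z=np.zeros_like(m);z[185:250,330:395]=m[185:250,330:395]
for x in cv2.findContours(z,0,1)[0]:
  if cv2.contourArea(x)>60: r=cv2.minAreaRect(x);print(np.round(r[0],1),np.round(r[1],1),round(r[2],1),onz(t,*r[0],8).round(1),onz(t,*r[0],18).round(1))
"
```

```text
t: 31.35
ee_pos: [456.5, 203.2, 15.3]
orientation: [0.081, 3.139, 0.001]
ft_force: [-0.8, -0.1, 6.6]
width: 29.8
grasp_force: 30.0
t: 31.85
ee_pos: [458.6, 204.1, 119.0]
orientation: [0.081, 3.133, 0.005]
ft_force: [1.4, -0.1, -0.1]
width: 29.9
grasp_force: 30.0
go [ -66.3 -521.4   -2.4] turn z 1.564 pos [458.6 204.1 119. ] tilt [-0.008  0.004 -1.   ] q [ 0.39  0.37  1.97  0.    0.79 -1.12] w 29.9
[368.5 243. ] [12. 51.] 90.0 [ 416.6 -341.5    8. ] [ 416.5 -339.    18. ]
[375.5 229.9] [21.9 13.2] 4.1 [ 456.  -362.9    8. ] [ 455.6 -360.3   18. ]
[346.7 228. ] [21.5 13.3] 3.6 [ 460.  -276.3    8. ] [ 459.7 -274.4   18. ]
[376.5 203.1] [21.8 13.1] 3.8 [ 536.4 -366.7    8. ] [ 535.5 -364.1   18. ]
[347.5 201.5] [13. 21.] 90.0 [ 539.6 -279.2    8. ] [ 538.7 -277.2   18. ]
[367.5 188.5] [ 7. 53.] 90.0 [ 580.1 -339.9    8. ] [ 578.9 -337.5   18. ]
```

```bash
python3 -m inch '[[[0,0,-45,0,0,0,0],[0,0,-80,0,0,0.1,0],[-9,-40,-80,0,0,0.2,0],[-18,-80,-80,0,0,0.35,0],[-27,-120,-80,0,0,0.5,0],[-36,-160,-80,0,0,0.65,0],[-45,-200,-80,0,0,0.8,0],[-54,-240,-80,0,0,0.95,0],[-63,-280,-80,0,0,1.1,0],[-72,-320,-80,0,0,1.25,0],[-81,-360,-80,0,0,1.4,0],[-90,-400,-80,0,0,1.5,0],[-99,-440,-80,0,0,1.564,0],[-106,-478,-60,0,0,1.564,0],[-106,-478,-20,0,0,1.564,0],[-106,-478,-20,0,0,1.564,0]]]'; python3 - <<'E'
from h import *
c=cam('wrist'); go((539.6,-279,12),87.5)
m=cv2.inRange(cv2.cvtColor(c[0],cv2.COLOR_RGB2HSV),(0,0,165),(180,60,255))
m[270:]=0
z=cv2.inRange(cv2.cvtColor(c[0],cv2.COLOR_RGB2HSV),(0,0,0),(180,255,120)); z[270:]=0
for x in cv2.findContours(z,0,1)[0]:
  if 800<cv2.contourArea(x)<20000: r=cv2.minAreaRect(x);print(np.round(r[0],1),np.round(r[1],1),round(r[2],1),onz(c,*r[0],8).round(1),onz(c,*r[0],18).round(1))
for n in((456,-363),(536.4,-367),(460,-276),(539.6,-279)): print(proj(c,(*n,8)).round(0))
h=cv2.cvtColor(c[0],cv2.COLOR_RGB2HSV); print([h[v,256].tolist() for v in range(130,260,10)])
E
```

```text
t: 33.5
ee_pos: [532.3, -278.8, 128.1]
orientation: [-2.265, -2.161, 0.005]
ft_force: [-1.2, 0.8, -0.9]
width: 29.7
grasp_force: 30.0
go [ -0.5   6.8 118.6] turn z -0.002 pos [ 533.7 -278.7  130.7] tilt [ 0.004 -0.008 -1.   ] q [-0.5   0.49  1.73  0.    0.93 -0.46] w 29.4
[285.5 207. ] [124. 399.] 90.0 [ 556.9 -303.7    8. ] [ 556.3 -300.5   18. ]
[180.3 163.1] [37.7 37.3] 87.6 [ 465.  -258.9    8. ] [ 467.4 -257.2   18. ]
[469.1  55. ] [109.3  42.8] 88.4 [ 708.7 -181.1    8. ] [ 702.9 -182.    18. ]
[182. 270.]
[266. 270.]
[177. 182.]
[265. 182.]
[[100, 16, 98], [26, 11, 184], [120, 11, 72], [128, 14, 71], [130, 11, 71], [120, 11, 71], [9, 143, 59], [11, 168, 73], [10, 158, 76], [11, 160, 75], [10, 154, 76], [10, 159, 74], [10, 156, 75]]
```

```bash
python3 - <<'E'
from h import *
c=cam('wrist'); o=status.get_obs()['ee_pos']; print(o.round(1))
V=cv2.cvtColor(c[0],cv2.COLOR_RGB2HSV)
w=((V[...,2]>140)&(V[...,1]<70))
for v in(158,165): 
  e=np.where(np.diff(w[v].astype(int)))[0]; print(v,[(int(u),onz(c,u+.5,v,18)[:2].round(1).tolist()) for u in e if 100<u<340])
for u in(190,256): e=np.where(np.diff(w[:270,u].astype(int)))[0]; print(u,[(int(v),onz(c,u,v+.5,18)[:2].round(1).tolist()) for v in e])
E
```

```text
[ 535.4 -279.   132.8]
158 [(147, [440.8, -252.0]), (196, [482.9, -253.9]), (238, [519.0, -255.6]), (290, [563.6, -257.6]), (312, [582.4, -258.4])]
165 [(147, [440.0, -258.1]), (197, [483.2, -260.0]), (238, [518.6, -261.6]), (290, [563.4, -263.7]), (310, [580.6, -264.4])]
190 [(31, [487.1, -154.1]), (98, [482.2, -204.5]), (131, [479.6, -231.2]), (143, [478.6, -241.3]), (219, [471.9, -309.5]), (239, [470.0, -328.9])]
256 [(131, [535.1, -233.8]), (144, [534.6, -244.7])]
```

```bash
python3 -m inch '[[[0,0,0,0,0,0,0],[0,0,0,0,0,0,0],[0,0,0,0,0,0,0]]]'; python3 -c "
from h import *
go((540,-279.3,14),87.5)"
```

```text
t: 33.9
ee_pos: [537.6, -279.8, 135.8]
orientation: [2.268, 2.17, 0.001]
ft_force: [1.1, 0.3, -0.5]
width: 29.8
grasp_force: 30.0
go [  0.8   2.1 121.8] turn z -0.0 pos [ 537.6 -279.8  135.8] tilt [-0.001  0.002 -1.   ] q [-0.5   0.48  1.73  0.    0.93 -0.46] w 29.8
```

```bash
python3 -m inch '[[[0.8,2,40,0,0,0,0],[0.8,2,75,0,0,0,0],[0.8,2,100,0,0,0,0],[0.8,2,115,0,0,0,0],[0.8,2,120,0,0,0,0],[0.8,2,122,0,0,0,0],[0.8,2,122,0,0,0,0]]]'; python3 -c "
from h import *
go((540,-279.3,13),87.5)"
```

```text
t: 34.6
ee_pos: [539.6, -279.6, 13.7]
orientation: [2.27, 2.17, 0.001]
ft_force: [0.1, -0.9, -0.0]
width: 29.8
grasp_force: 30.0
go [0.3 0.4 0.7] turn z -0.001 pos [ 539.6 -279.6   13.7] tilt [-0.001  0.001 -1.   ] q [-0.5   0.67  1.76  0.    0.71 -0.45] w 29.8
```

```bash
python3 -m inch '[[[0,0,0,0,0,0,50],[0,0,0,0,0,0,50],[0,0,0,0,0,0,50],[0,0,0,0,0,0,50],[0,0,-40,0,0,0,50],[0,0,-90,0,0,0,50],[0,0,-140,0,0,0,50],[0,0,-180,0,0,-0.1,50],[40,-15,-180,0,0,-0.2,50],[80,-30,-180,0,0,-0.3,50],[120,-45,-180,0,0,-0.45,50],[160,-60,-180,0,0,-0.6,50],[200,-75,-180,0,0,-0.75,50],[240,-90,-180,0,0,-0.9,50],[280,-105,-180,0,0,-1.05,50],[320,-120,-180,0,0,-1.2,50],[360,-135,-180,0,0,-1.3,50],[390,-145,-180,0,0,-1.4,50],[408,-152,-180,0,0,-1.44,50],[408,-152,-180,0,0,-1.44,50]]]'; python3 -m inch '[[[0,0,0,0,0,0,50],[0,0,0,0,0,0,50],[0,0,0,0,0,0,50]]]';  python3 - <<'E'
from seg import *
c=cam('wrist'); go((405,135,150),170); save(c[0],'wB.png')
import pickle; pickle.dump(c,open('CB.pkl','wb'))
for x in seg(c,(0,0,512,300)):
    if cv2.contourArea(x)<200: continue
    r=cv2.minAreaRect(x); print(np.round(r[0],1),np.round(r[1],1),round(r[2],1),onz(c,*r[0],40).round(1),[onz(c,*p,40).round(0)[:2].tolist() for p in cv2.boxPoints(r)])
    p=cv2.approxPolyDP(x,3,True)[:,0]; print('   poly',p.tolist())
for n in('top','scene'):
  t=cam(n)
  u,v=proj(t,(540,-279.5,38));bx=[int(a) for a in(u-20,v-20,u+20,v+20)]
  for x in seg(t,bx): r=cv2.minAreaRect(x); print(n,np.round(r[0],1),np.round(r[1],1),onz(t,*r[0],33).round(1))
E
```

```text
t: 36.6
ee_pos: [404.6, 136.7, 192.4]
orientation: [0.27, 3.13, 0.001]
ft_force: [0.0, 0.8, -0.1]
width: 43.9
grasp_force: 0.0
t: 36.9
ee_pos: [405.6, 134.3, 192.3]
orientation: [0.279, 3.129, -0.0]
ft_force: [-0.2, -0.4, 0.4]
width: 44.1
grasp_force: 0.0
go [ 0.8  0.6 42.3] turn z -0.003 pos [405.6 134.3 192.3] tilt [-0. -0. -1.] q [ 0.29  0.15  2.06 -0.    0.93 -1.1 ] w 43.9
[328.4 259.7] [79.7 29.5] 72.6 [511.4 192.6  40. ] [[469.0, 171.0], [464.0, 201.0], [557.0, 216.0], [562.0, 184.0]]
   poly [[306, 225], [304, 231], [324, 284], [324, 295], [346, 296], [348, 273], [326, 247], [317, 227]]
[209.2 252. ] [ 56.9 118.8] 29.0 [480.2  70.   40. ] [[514.0, 3.0], [411.0, 89.0], [448.0, 133.0], [558.0, 49.0]]
   poly [[227, 194], [205, 201], [201, 210], [206, 224], [195, 228], [186, 248], [165, 273], [166, 296], [188, 295], [188, 285], [209, 230], [223, 254], [245, 246], [246, 236]]
[256.2 175.6] [61.6 29.8] 79.1 [407.9 133.3  40. ] [[378.0, 119.0], [377.0, 148.0], [439.0, 149.0], [440.0, 118.0]]
   poly [[264, 144], [239, 149], [249, 207], [274, 203]]
top [348.5 201. ] [10. 19.] [ 538.8 -277.2   33. ]
scene [172.8 255.1] [ 9.8 18.3] [ 546. -286.   33.]
```

```bash
python3 -m inch '[[[2.5,-1,40,0,0,-0.1,50],[2.5,-1,80,0,0,-0.17,50],[2.5,-1,120,0,0,-0.17,50],[2.5,-1,150,0,0,-0.17,50],[2.5,-1,168,0,0,-0.17,50],[2.5,-1,176,0,0,-0.17,50],[2.5,-1,176,0,0,-0.17,50],[2.5,-1,176,0,0,-0.17,0],[2.5,-1,176,0,0,-0.17,0],[2.5,-1,176,0,0,-0.17,0],[2.5,-1,176,0,0,-0.17,0],[2.5,-1,176,0,0,-0.17,0]]]'
```

```text
t: 38.25
ee_pos: [403.4, 134.8, 17.0]
orientation: [0.009, 3.14, 0.001]
ft_force: [-0.0, -0.8, 6.8]
width: 29.7
grasp_force: 29.9
```

```bash
python3 -m inch '[[[0,0,-20,0,0,0,0],[0,0,-50,0,0,0,0],[-20,25,-55,0,0,0,0],[-45,50,-55,0,0,0,0],[-60,67,-55,0,0,0,0],[-60,67,-40,0,0,0,0],[-60,67,-20,0,0,0,0],[-60,67,-12,0,0,0,0],[-60,67,-12,0,0,0,0]]]';python3 -m inch '[[[0,0,2,0,0,0,50],[0,0,2,0,0,0,50],[0,0,2,0,0,0,50],[0,0,2,0,0,0,50],[0,0,-50,0,0,0,50],[0,0,-100,0,0,0,50],[0,0,-140,0,0,0,50],[0,0,-165,0,0,0,50],[0,0,-165,0,0,0,50],[0,0,-165,0,0,0,50]]]'; python3 - <<'E'
from seg import *
c=cam('wrist'); go((455,95,14),12)
for x in seg(c,(0,0,512,300)):
    if cv2.contourArea(x)<200: continue
    r=cv2.minAreaRect(x); print(np.round(r[0],1),np.round(r[1],1),round(r[2],1),onz(c,*r[0],40).round(1),[onz(c,*p,40).round(0)[:2].tolist() for p in cv2.boxPoints(r)])
    p=cv2.approxPolyDP(x,3,True)[:,0]; print('   poly',p.tolist())
E
```

```text
t: 39.15
ee_pos: [462.3, 200.8, 27.5]
orientation: [-0.009, -3.14, 0.001]
ft_force: [0.1, -0.5, 0.2]
width: 30.0
grasp_force: 30.0
t: 40.15
ee_pos: [463.0, 201.1, 193.5]
orientation: [0.009, 3.141, 0.001]
ft_force: [-0.8, 0.3, -0.6]
width: 44.0
grasp_force: 0.0
go [   6.5 -105.9  178.5] turn z 2.926 pos [462.3 200.9 192.5] tilt [ 0.001 -0.    -1.   ] q [ 0.39  0.27  1.91  0.    0.97 -1.18] w 44.2
[183.9 259.8] [29.  79.9] 18.2 [557.  123.2  40. ] [[597.0, 92.0], [509.0, 125.0], [519.0, 153.0], [609.0, 121.0]]
   poly [[206, 225], [195, 228], [186, 248], [164, 274], [166, 296], [188, 294], [209, 230]]
[328.1 259.7] [80.1 29.2] 72.4 [557.9 276.7  40. ] [[519.0, 248.0], [510.0, 276.0], [599.0, 307.0], [610.0, 277.0]]
   poly [[305, 225], [324, 295], [346, 296], [347, 272], [326, 247], [317, 227]]
[255.  193.5] [59. 28.] 90.0 [484.1 199.4  40. ] [[454.0, 186.0], [454.0, 213.0], [516.0, 214.0], [516.0, 185.0]]
   poly [[244, 165], [243, 222], [266, 223], [268, 166]]
[148.1 165.1] [60.3 34.9] 72.3 [454.4  94.3  40. ] [[431.0, 72.0], [421.0, 104.0], [478.0, 118.0], [489.0, 84.0]]
   poly [[155, 134], [123, 143], [141, 196], [163, 192], [171, 185]]
```

```bash
python3 -m inch '[[[-23,-1.5,40,0,0,0,50],[-23,-1.5,85,0,0,0,50],[-23,-1.5,130,0,0,0,50],[-23,-1.5,160,0,0,0,50],[-23,-1.5,172,0,0,0,50],[-23,-1.5,178,0,0,0,50],[-23,-1.5,178,0,0,0,50],[-23,-1.5,178,0,0,0,0],[-23,-1.5,178,0,0,0,0],[-23,-1.5,178,0,0,0,0],[-23,-1.5,178,0,0,0,0],[-23,-1.5,178,0,0,0,0]]]';python3 -m inch '[[[0,0,-20,0,0,0,0],[0,0,-60,0,0,0,0],[0,0,-110,0,0,0,0],[0,0,-160,0,0,0,0],[0,0,-160,0,0,0,0]]]'; python3 -c "
from h import *
go((460.5,-275.7,150),87.5)"
```

```text
t: 41.4
ee_pos: [487.1, 200.0, 16.6]
orientation: [0.009, 3.139, 0.002]
ft_force: [-1.6, 0.2, 8.2]
width: 29.8
grasp_force: 30.0
t: 41.9
ee_pos: [490.1, 201.1, 182.2]
orientation: [0.009, 3.13, 0.007]
ft_force: [0.9, 0.1, -0.9]
width: 29.7
grasp_force: 30.0
go [  27.2 -477.1   29.7] turn z 1.609 pos [490.1 201.1 182.2] tilt [-0.012  0.005 -1.   ] q [ 0.37  0.31  1.87 -0.    0.95 -1.2 ] w 29.7
```

```bash
python3 -m inch '[[[0,-40,0,0,0,0.15,0],[2,-80,0,0,0,0.3,0],[5,-120,0,0,0,0.45,0],[8,-160,0,0,0,0.6,0],[11,-200,0,0,0,0.75,0],[14,-240,0,0,0,0.9,0],[17,-280,0,0,0,1.05,0],[20,-320,0,0,0,1.2,0],[22,-360,0,0,0,1.35,0],[24,-400,0,0,0,1.45,0],[26,-440,0,0,0,1.55,0],[27,-477,20,0,0,1.609,0],[27,-477,50,0,0,1.609,0],[27,-477,50,0,0,1.609,0],[27,-477,50,0,0,1.609,0],[27,-477,50,0,0,1.609,0],[27,-477,50,0,0,1.609,0]]]'; python3 -c "
from h import *
go((460.5,-277,14),87.5)"
```

```text
t: 43.6
ee_pos: [457.1, -277.0, 126.5]
orientation: [2.267, 2.172, 0.001]
ft_force: [-0.4, -0.6, -0.8]
width: 30.1
grasp_force: 30.0
go [  0.2   3.2 112.5] turn z 0.001 pos [ 457.1 -277.   126.5] tilt [-0.001  0.002 -1.   ] q [-0.57  0.41  1.89  0.    0.84 -0.52] w 30.1
```

```bash
python3 -m inch '[[[0,3,40,0,0,0,0],[0,3,75,0,0,0,0],[0,3,100,0,0,0,0],[0,3,109,0,0,0,0],[0,3,111,0,0,0,0],[0,3,111,0,0,0,0]]]';python3 -m inch '[[[0,0,1,0,0,0,50],[0,0,1,0,0,0,50],[0,0,1,0,0,0,50],[0,0,1,0,0,0,50],[0,0,-40,0,0,0,50],[0,0,-90,0,0,0,50],[0,0,-140,0,0,-0.1,50],[0,0,-175,0,0,-0.25,50],[40,-2,-175,0,0,-0.4,50],[80,-4,-175,0,0,-0.55,50],[120,-6,-175,0,0,-0.7,50],[160,-8,-175,0,0,-0.85,50],[200,-10,-175,0,0,-1,50],[240,-12,-175,0,0,-1.15,50],[280,-15,-175,0,0,-1.3,50],[320,-18,-175,0,0,-1.45,50],[350,-20,-175,0,0,-1.6,50],[371,-21,-175,0,0,-1.75,50],[371,-21,-175,0,0,-1.82,50],[371,-21,-175,0,0,-1.82,50]]]';python3 -m inch '[[[0,0,0,0,0,0,50],[0,0,0,0,0,0,50],[0,0,0,0,0,0,50]]]';  python3 - <<'E'
from seg import *
c=cam('wrist'); go((455,95,14),192)
for x in seg(c,(0,0,512,300)):
    if cv2.contourArea(x)<200: continue
    r=cv2.minAreaRect(x); print(np.round(r[0],1),np.round(r[1],1),round(r[2],1),onz(c,*r[0],40).round(1),[onz(c,*p,40).round(0)[:2].tolist() for p in cv2.boxPoints(r)])
    p=cv2.approxPolyDP(x,3,True)[:,0]; print('   poly',p.tolist())
for n in('top','scene'):
  t=cam(n)
  for P in((540,-279.5,38),(460.5,-276,38)):
    u,v=proj(t,P);bx=[int(a) for a in(u-16,v-16,u+16,v+16)]
    for x in seg(t,bx): r=cv2.minAreaRect(x); print(n,np.round(r[0],1),np.round(r[1],1),onz(t,*r[0],33).round(1))
E
```

```text
t: 44.2
ee_pos: [460.1, -277.6, 15.2]
orientation: [2.268, 2.172, 0.001]
ft_force: [0.4, 0.1, -1.0]
width: 29.4
grasp_force: 30.0
t: 46.2
ee_pos: [454.5, 94.8, 189.4]
orientation: [-0.325, 3.125, -0.0]
ft_force: [0.6, 0.4, 0.4]
width: 43.7
grasp_force: 0.0
t: 46.5
ee_pos: [454.6, 93.7, 189.3]
orientation: [-0.319, 3.125, 0.0]
ft_force: [0.1, -0.2, -0.8]
width: 43.8
grasp_force: 0.0
go [ -0.6   1.2 175.3] turn z -0.006 pos [454.7  93.7 189.3] tilt [-0. -0. -1.] q [ 0.18  0.21  1.99  0.    0.94 -1.6 ] w 44.0
[328.4 259.6] [80.  29.5] 72.6 [529.6 186.   40. ] [[498.0, 150.0], [483.0, 176.0], [563.0, 224.0], [579.0, 197.0]]
   poly [[305, 225], [324, 295], [346, 296], [348, 273], [326, 247], [317, 226]]
[184.3 259.9] [28.7 79.9] 17.9 [560.4  37.6  40. ] [[606.0, 16.0], [514.0, 29.0], [518.0, 58.0], [610.0, 47.0]]
   poly [[206, 225], [195, 227], [186, 247], [165, 273], [166, 296], [188, 295], [188, 285], [209, 230]]
[252.5 173. ] [60. 29.] 90.0 [454.4  89.4  40. ] [[428.0, 70.0], [423.0, 97.0], [482.0, 110.0], [487.0, 81.0]]
   poly [[243, 143], [238, 153], [240, 202], [266, 202], [266, 145]]
top [348.6 200.8] [19.5  9.7] [ 539.4 -277.4   33. ]
top [346.  229.5] [ 9. 20.] [ 454.7 -269.5   33. ]
scene [172.8 255. ] [ 9.7 18.3] [ 545.7 -285.9   33. ]
scene [163.5 239.5] [ 9. 13.] [ 474.9 -276.7   33. ]
scene [161.6 237.2] [ 9.8 17.9] [ 463.  -276.6   33. ]
```

```bash
python3 -m inch '[[[0,-3.5,40,0,0,0,50],[0,-3.5,85,0,0,0,50],[0,-3.5,130,0,0,0,50],[0,-3.5,160,0,0,0,50],[0,-3.5,170,0,0,0,50],[0,-3.5,175,0,0,0,50],[0,-3.5,175,0,0,0,50],[0,-3.5,175,0,0,0,0],[0,-3.5,175,0,0,0,0],[0,-3.5,175,0,0,0,0],[0,-3.5,175,0,0,0,0],[0,-3.5,175,0,0,0,0]]]';python3 -m inch '[[[0,0,-20,0,0,0,0],[0,0,-60,0,0,0,0],[0,0,-110,0,0,0,0],[0,0,-160,0,0,0,0],[0,0,-160,0,0,0,0],[0,0,-160,0,0,0,0],[0,0,-160,0,0,0,0]]]'; python3 -c "
from h import *
go((536.7,-366.6,130),87.5)"
```

```text
t: 47.85
ee_pos: [456.4, 90.9, 15.5]
orientation: [-0.321, 3.123, 0.0]
ft_force: [-0.8, 0.4, 7.6]
width: 29.7
grasp_force: 30.0
t: 48.55
ee_pos: [454.3, 90.5, 173.4]
orientation: [0.322, -3.123, 0.0]
ft_force: [-0.1, 0.0, -0.9]
width: 30.3
grasp_force: 30.0
go [  12.3 -464.4   43.4] turn z 1.82 pos [454.3  90.5 173.4] tilt [ 0.002  0.    -1.   ] q [ 0.17  0.24  2.01  0.    0.9  -1.6 ] w 30.3
```

```bash
python3 -m inch '[[[1,-38,0,0,0,0.15,0],[2,-76,0,0,0,0.3,0],[3,-114,0,0,0,0.45,0],[4,-152,0,0,0,0.6,0],[5,-190,0,0,0,0.75,0],[6,-228,0,0,0,0.9,0],[7,-266,0,0,0,1.05,0],[8,-304,0,0,0,1.2,0],[9,-342,0,0,0,1.35,0],[10,-380,0,0,0,1.5,0],[11,-418,0,0,0,1.65,0],[12,-450,0,0,0,1.75,0],[12,-464,20,0,0,1.82,0],[12,-464,43,0,0,1.82,0],[12,-464,43,0,0,1.82,0],[12,-464,43,0,0,1.82,0],[12,-464,43,0,0,1.82,0]]]'; python3 - <<'E'
from seg import *
go((536.7,-366.6,13.5),87.5)
c=cam('wrist')
for n in((456,-363),(536.7,-366.6),(460.5,-276),(540,-279.5)): print(proj(c,(*n,38)).round(0))
for x in seg(c,(0,0,512,300)):
    if cv2.contourArea(x)<200: continue
    r=cv2.minAreaRect(x); print(np.round(r[0],1),np.round(r[1],1),round(r[2],1),onz(c,*r[0],38).round(1),[onz(c,*p,38).round(0)[:2].tolist() for p in cv2.boxPoints(r)])
E
```

```text
t: 50.25
ee_pos: [538.3, -365.7, 131.4]
orientation: [-2.269, -2.173, 0.0]
ft_force: [0.5, -0.6, -1.0]
width: 29.6
grasp_force: 30.0
go [ -1.   -1.5 117.9] turn z 0.0 pos [ 538.3 -365.7  131.4] tilt [ 0. -0. -1.] q [-0.62  0.55  1.62  0.    0.97 -0.57] w 29.6
[156. 190.]
[254. 190.]
[147.  78.]
[253.  78.]
[255.7 238.3] [116.9 130. ] 89.3 [ 536.2 -409.6   38. ] [[485.0, -357.0], [591.0, -360.0], [593.0, -468.0], [476.0, -464.0]]
[449.2 191.8] [121.6  40.2] 6.4 [ 697.  -375.3   38. ] [[646.0, -384.0], [648.0, -351.0], [747.0, -366.0], [748.0, -401.0]]
[253.5  79.5] [81. 39.] 90.0 [ 540.3 -280.5   38. ] [[527.0, -252.0], [556.0, -253.0], [554.0, -311.0], [524.0, -310.0]]
[143.1  70.8] [83.8 46.7] 87.3 [ 457.9 -270.7   38. ] [[443.0, -242.0], [477.0, -242.0], [474.0, -301.0], [437.0, -301.0]]
```

```bash
python3 -m inch '[[[-1,-1.5,40,0,0,0,0],[-1,-1.5,80,0,0,0,0],[-1,-1.5,105,0,0,0,0],[-1,-1.5,115,0,0,0,0],[-1,-1.5,118,0,0,0,0],[-1,-1.5,118,0,0,0,0]]]';python3 -m inch '[[[0,0,0,0,0,0,50],[0,0,0,0,0,0,50],[0,0,0,0,0,0,50],[0,0,0,0,0,0,50],[0,0,-40,0,0,0,50],[0,0,-90,0,0,0,50],[0,0,-140,0,0,0,50],[0,0,-180,0,0,0,50],[40,-30,-200,0,0,0,50],[65,-45,-200,0,0,0,50],[65,-45,-200,0,0,0,50],[65,-45,-200,0,0,0,50],[65,-45,-200,0,0,0,50]]]';python3 - <<'E'
from seg import *
c=cam('wrist'); print(status.get_obs()['ee_pos'])
for x in seg(c,(0,0,512,300)):
    if cv2.contourArea(x)<200: continue
    r=cv2.minAreaRect(x); print(np.round(r[0],1),np.round(r[1],1),round(r[2],1),onz(c,*r[0],38).round(1),[onz(c,*p,38).round(0)[:2].tolist() for p in cv2.boxPoints(r)])
s=cam('scene')
save(np.hstack([cv2.resize(c[0][60:300,60:400],(510,360),interpolation=2),cv2.resize(s[0][125:225,260:340],(288,360),interpolation=2)]),'final.png')
E
```

```text
t: 50.9
ee_pos: [537.5, -367.3, 14.7]
orientation: [2.268, 2.171, 0.001]
ft_force: [0.1, -0.4, -1.7]
width: 29.8
grasp_force: 30.0
t: 52.2
ee_pos: [495.1, -300.8, 213.2]
orientation: [2.269, 2.171, 0.0]
ft_force: [-0.2, -0.3, 0.1]
width: 43.8
grasp_force: 0.0
[ 495.06564223 -300.84291661  212.99154105]
[183.9 259.6] [29.6 80.2] 17.9 [ 408.8 -402.2   38. ] [[374.0, -444.0], [412.0, -351.0], [442.0, -363.0], [405.0, -457.0]]
[310.1 248.4] [117.8  44. ] 62.2 [ 551.8 -394.7   38. ] [[501.0, -343.0], [543.0, -322.0], [606.0, -450.0], [561.0, -476.0]]
[298. 146.] [56. 30.] 90.0 [ 539.7 -279.    38. ] [[525.0, -250.0], [555.0, -251.0], [555.0, -309.0], [523.0, -308.0]]
[216.  140.5] [57. 28.] 90.0 [ 455.4 -269.6   38. ] [[444.0, -240.0], [472.0, -242.0], [468.0, -300.0], [438.0, -299.0]]
```

View pics/final.png

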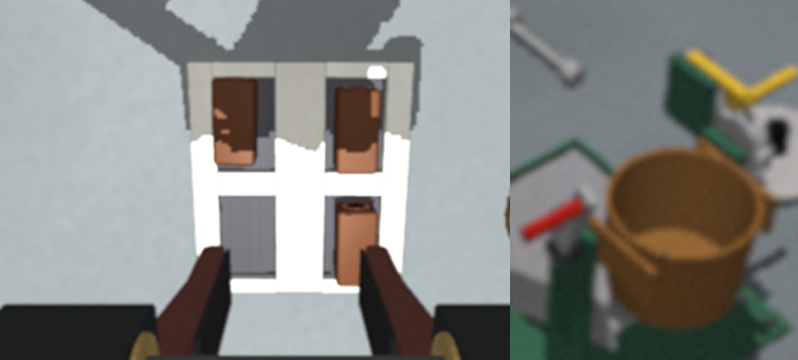

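The nests hold three bushings (final.png: (235,120), (357,130), (357,245)), the pot is empty and upright, and the pawl is down. Two wrist views agree that the upper-left bushing, B, lies at floor height. Handing in.

```bash
python3 -c "
from h import *
c=cam('wrist'); print(onz(c,298,223,38)); print(ctrl.close_job())"
```

```text
[ 538.27489553 -363.53119529   38.        ]
the job is handed in; nothing more can be done
None
```

The job is handed in, result unknown since the hand-in call returns no verdict: the cap is on the bench, the pot is empty and upright with the pawl down, and the three bushings found lie in nests 1, 2 and 3.

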